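Load the bench mixer, close it up and start it

ROBOT

A 6-joint arm with a two-finger parallel gripper is mounted at the origin on the work surface. World frame = base frame: x ahead of the robot, y to its left, z up, the work surface at z = 0. Lengths are in m, angles in rad, forces in N, time in s.
With the tool pointing down it reaches from about 0.3 to 0.95 m from the base axis. Payload 3.1 kg.
Tool frame: the origin (TCP) lies at the very end of the fingers, on their centre line; the grasp point (between the pads) lies 19 mm behind it; x points along the fingers, z is the direction in which the jaws open and shut, and the axes are right-handed (so a half turn about x gives the same grasp; the last joint's range is limited). The gripper opens to 85 mm and grips with 20 to 120 N. Pads are 22 mm wide; open, the fingers measure 114 mm over their backs; the gripper's body (76 mm by 85 mm) begins 54 mm behind the grasp point. The pads swing forward as they close: fully open they stand 13 mm farther back than shut.
Start: joints at [-1.281, 0.308, 1.634, -0, 1.2, -0.07], TCP at [0.22, -0.585, 0.231] pointing down, gripper open.
Joint ranges: [-3.06, 3.06], [-0.79, 1.96], [0.05, 2.63], [-1.19, 4.34], [0.05, 2.64], [-2.94, 2.94]. Speed limits (rad/s): [2.79, 2.79, 3.14, 3.14, 3.14, 3.14].

INTERFACE

Orientations are given as [roll, pitch, yaw] about the fixed x, y, z axes, in that order (R = Rz(yaw) Ry(pitch) Rx(roll)).
In Python, from workcell import bot, snapshot, camera_info, close_job gives the robot as it stands.
- The arm moves only by the tool move_arm, never from a script. Its argument "motion" is text: rows parted by semicolons, each of 7 numbers parted by spaces: the finger opening in m, from 0 to 0.0854, then the shift along the tool's x, y, z in m, then the turn, a rotation vector about the tool's x, y, z in rad. A call has 1 to 10 rows; each row shifts and turns the pose as measured when the row begins, along the tool's axes as they then stand; what a row does not reach is not made up. A row lasts 1/8 s, in which the tool goes at most 62.5 mm and 10.7 degrees, less where a joint would pass 70% of its speed; a pose out of reach is approached as far as the arm can. A call with a gripper value outside its range is refused whole. The fingers move at their own pace and stop on an object; "force" is the grip in N (left out, the last holds). Time passes only in rows, so rows that do not move let the fingers close. It gives the time, the measured TCP pose, the force and the opening at its end, in the units of the state.
- bot.observe(): the state, without advancing time (a new reading comes with each control period).
- snapshot(name): name is "scene" or "top"; returns the picture (400x640x3 uint8, blue, green, red); there is no depth.
- camera_info(name): a dict with "fx", "fy", "cx", "cy" (pixels), "k1" (the pictures are not rectified: a ray, as slopes to the right and down, at radius r is drawn at 1 + k1 r^2 times it, then the intrinsics apply), "eye" and "orientation" of the camera in the world. Camera axes: x right, y up, looking along -z (the intrinsics and any distortion apply to the point x, -y, -z); pixel columns grow to the right and rows downward; lengths in m; the calibration is good to about 2 mm. A picture is of the moment at which its call begins. camera_info takes no time and is no camera call.
- close_job(): hands the job in, once; it reports no verdict.
The state is a dict: "time_s": time; "joint_positions": joint angles; "joint_velocities": joint speeds; "effort": joint torques, N m; "tool_pos": TCP position; "tool_rot": TCP orientation; "ft_force": force on the tool from outside, world axes, zero at the start; "wrist_torque": the same for the moment, N m; "opening": finger opening in m.
Only numpy, scipy, OpenCV 4.12 (cv2) and the standard library are available. Lean on these libraries where they do the work, as an engineer would, in place of code of your own. Each camera call takes 0.05 s, during which the arm holds its last target. There are 200 camera calls.

TASK

Squeeze the two snap tabs on the mixer's cover to release it and lift the cover off, then stand every amber sample bottle upright in a cell of its own in the mixer's chamber. Close up again: fit the cover back fully home with both tabs snapped out under their catches, swing the hold-down clamp all the way down over it, and only then press the start button fully and let it go. Leave the beaker, the yellow tip box and the white bottle where they are.

Things in the scene. Friction and masses are not known exactly. Their poses are not given: they have to be found in the camera images.
- mixer: Bench mixer, fixed, yaw varies. White base 45 mm high, x -110 to 65, y -155 to 155 mm. Origin: at bench height under the chamber's centre; x across the chamber (-x: front with display and button), y along it, z up. On it the grey chamber: four open cells in a row along y, walls 4 mm thick, outer 56 x 204 mm, up to z 81 mm; dividers to 79 mm.
- cell0 (a point): Centre of the floor of cell 0 (mixer x 0, y -75, z 45 mm); the cell is 48 (mixer x) by 46 mm (y), its walls 34 to 36 mm high.
- cell1 (a point): Centre of the floor of cell 1 (mixer x 0, y -25, z 45 mm); the cell is 48 (mixer x) by 46 mm (y), its walls 34 to 36 mm high.
- cell2 (a point): Centre of the floor of cell 2 (mixer x 0, y 25, z 45 mm); the cell is 48 (mixer x) by 46 mm (y), its walls 34 to 36 mm high.
- cell3 (a point): Centre of the floor of cell 3 (mixer x 0, y 75, z 45 mm); the cell is 48 (mixer x) by 46 mm (y), its walls 34 to 36 mm high.
- seat (a point): Centre of the chamber at the height of the white shoulder round its walls (mixer 0, 0, 69 mm): the fitted cover's origin lies here.
- catch (a point): Point between the two steel catch posts (mixer 0, 0, 137 mm), level with their tops. They stand at mixer y 0, x +-45 to 51 mm, 24 mm wide in y; lips reach inward to x +-36 mm, undersides at z 132.5 mm.
- cover: Loose grey hood, 66 (x) x 214 (y) x 54 mm, 0.2 kg, open below, walls 3 mm: 2 mm play all round the chamber walls. Origin: centre of its lower rim; z up; axes parallel to the mixer's when fitted; same either way round. Can stand on its rim on the bench. Lifts off, and goes back on, straight up and down and only while both its ears are squeezed in; a nose not squeezed in is stopped by its lip.
- cover_grip (a point): Midway between the two black ears (snap tabs) on the cover's top, 91 mm above its rim. Ears: 55 to 98 mm above the rim, 24 mm wide in y, outer faces at x +-25 mm; squeeze them along x to 34 mm. A nose at each foot (20 mm wide, 55 to 60 mm above the rim) reaches to x +-41 mm, under the catch lip. Finger ends must stay over 68 mm above the rim, clear of the lips.
- tab_near (a joint): How far the cover's -x ear is pressed in: 0 = sprung out (latched when fitted), 0.008 m = fully in. Spring: about 2 N to start, 7 N fully in.
- tab_far (a joint): The same for the cover's +x ear.
- clamp (a joint): Angle of the steel hold-down clamp, hinged on a fork at the +y end of the chamber: 0 = down, lying along mixer -y just over the fitted cover; about 1.57 = straight up; 2.2 = leaning fully out beyond the +y end. It starts leaning out. It stays where it is left (hinge friction 0.09 N m).
- clamp_hinge (a point): Clamp's hinge axis (along mixer x), at mixer (0, 133, 131) mm; fork cheeks on both sides, 30 mm overall in x, reach 141 mm high.
- clamp_tip (a point): Point on the clamp arm's outer face (its top when down, its +y face when upright), 62 mm from the hinge; 14 mm wide bar, 8 mm thick, ending 78 mm from the hinge.
- start (a joint): Start push button travel: 0 = released, 0.006 m = fully down (5 N); springs back.
- start_top (a point): Centre of the top of the round grey start button (26 mm across, in a black housing) on the mixer's base, at mixer x = -78, y = -90 mm; press straight down.
- bottle0: Amber sample bottle with tall black cap (two to four present; absent ones read None): body 38 mm across, 28 mm high, its shoulder tapering to 40 mm, then the cap, 25 mm across, up to 70 mm; 80 g, heavy base. Origin: centre of its underside, z up. Stands on the bench at the start.
- bottle1: Amber sample bottle with tall black cap (two to four present; absent ones read None): body 38 mm across, 28 mm high, its shoulder tapering to 40 mm, then the cap, 25 mm across, up to 70 mm; 80 g, heavy base. Origin: centre of its underside, z up. Stands on the bench at the start.
- bottle2: Amber sample bottle with tall black cap (two to four present; absent ones read None): body 38 mm across, 28 mm high, its shoulder tapering to 40 mm, then the cap, 25 mm across, up to 70 mm; 80 g, heavy base. Origin: centre of its underside, z up. Stands on the bench at the start.
- bottle3: Amber sample bottle with tall black cap (two to four present; absent ones read None): body 38 mm across, 28 mm high, its shoulder tapering to 40 mm, then the cap, 25 mm across, up to 70 mm; 80 g, heavy base. Origin: centre of its underside, z up. Stands on the bench at the start.
- beaker: Bystander: empty glass beaker, 68 mm across, 85 mm high; origin: centre of its underside.
- tipbox: Bystander: yellow box of pipette tips, 85 x 125 x 60 mm; origin: centre of its underside.
- wash: Bystander: white bottle, 60 mm across, 130 mm high; origin: centre of its underside.
Mind the look-alikes: they are no part of the job. Leave any pink look-alike of the bottle1 alone.

How it is judged:
By the outcome, as a careful person would: the job done as asked, in the order asked, and still so for the second after the job is handed in, with the robot touching nothing.
Of bottle0, bottle1, bottle2, bottle3 only 2 to 4 are there at a start; the rules pass over those that are not, and their reading is None.
At some moment in a run one of bottle0, bottle1, bottle2, bottle3 may be knocked a few centimetres aside while the robot is not near it.
It also fails if it takes over 210 s, if anything falls off the work surface, if the arm or the gripper's body presses on something with over 40 N, if the wrist force passes 120 N, or if a joint passes its speed limit or range.

## Working session

There is one attempt and no reset: what is moved stays moved. The work goes in short steps, Python scripts to look and compute and a tool call to move; the robot and the scene stay as the last step left them, time stands still between calls to the robot, and variables do not carry over. Pictures are saved under pics/ and viewed, about 12 in all and at most 16, crops included, and the job is handed in when it is done.

Besides the shell and the picture viewer there is one more tool, called after "Call:" as name(argument=value, ...), one argument or row to a line, values as JSON. move_arm: Moves the arm, as the interface text tells. Its arguments: {"type":"object","properties":{"motion":{"type":"string"},"force":{"type":"number"}},"required":["motion"]}

```bash
ls; mkdir -p pics; python3 - <<'E'
from workcell import bot, snapshot, camera_info
import cv2
for n in("scene","top"):
    print(n,camera_info(n)); cv2.imwrite(f"pics/{n}0.png",snapshot(n))
print(bot.observe())
E
```

```text
pics
scene {'fx': 431.79815556284234, 'fy': 431.79815556284234, 'cx': 314.69618398578086, 'cy': 185.89889499809738, 'k1': -0.09650822505257795, 'eye': array([ 1.36328886, -0.01194733,  1.02607411]), 'orientation': array([ 0.73593522, -0.00920518,  1.54722832])}
top {'fx': 478.6478203795592, 'fy': 478.6478203795592, 'cx': 327.29564941187414, 'cy': 203.2815069636546, 'k1': 0.004979413143044961, 'eye': array([0.40334137, 0.04417135, 1.52834327]), 'orientation': array([ 0.1183946 , -0.01451906, -1.5569253 ])}
{'time_s': 0.1, 'joint_positions': array([-1.28065061e+00,  3.08893902e-01,  1.63505648e+00, -1.92492151e-05,
        1.19967798e+00, -6.96922948e-02]), 'joint_velocities': array([ 6.39362107e-05, -1.73509897e-03, -4.73307297e-03,  2.45530515e-03,
        6.28666313e-04, -1.77798224e-04]), 'effort': array([-3.28572705e-04, -4.16408050e+01, -2.77645719e+01, -1.71544195e-05,
        4.02966936e-03, -1.77776769e-05]), 'tool_pos': array([ 0.2198396 , -0.58427555,  0.23017819]), 'tool_rot': array([3.0807052 , 1.56876054, 1.86975388]), 'ft_force': array([0.15649671, 0.99805202, 0.76503052]), 'wrist_torque': array([ 0.00692611, -0.01936744,  0.00083972]), 'opening': 0.0857068124620586}
```

View pics/scene0.png

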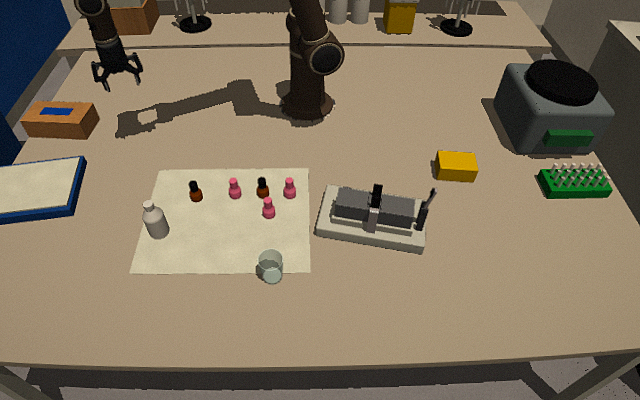

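View pics/top0.png

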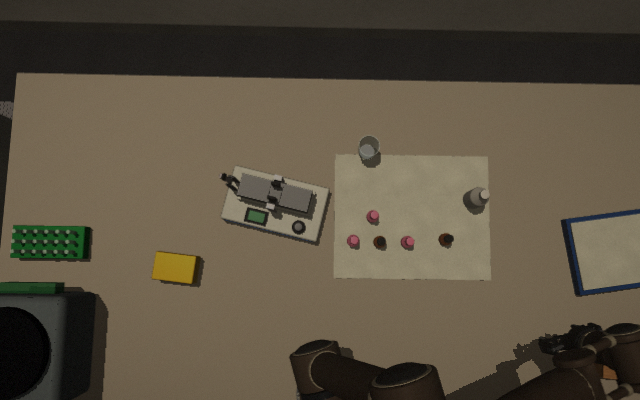

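Amber candidates are at top (446,240) and (380,242), which match scene (196,192) and (263,188). The pink look-alikes are at top (353,241), (408,242) and (373,216). I'll check these in an enlarged crop.

```bash
cat > h.py <<'E'
import numpy as np, cv2
from scipy.spatial.transform import Rotation as Ro
from workcell import bot, snapshot, camera_info
def rot(o): return Ro.from_euler('xyz',o).as_matrix()
def cam(n):
    c=camera_info(n); return c,rot(c['orientation']),np.array(c['eye'])
def proj(n,P):
    c,R,e=cam(n); q=(np.atleast_2d(P)-e)@R; s=np.c_[q[:,0]/-q[:,2], -q[:,1]/-q[:,2]]
    s=s*(1+c['k1']*(s**2).sum(1,keepdims=True)); return np.c_[s[:,0]*c['fx']+c['cx'], s[:,1]*c['fy']+c['cy']]
def ray(n,uv):
    c,R,e=cam(n); d=np.array([(uv[0]-c['cx'])/c['fx'],(uv[1]-c['cy'])/c['fy']]); s=d.copy()
    for _ in range(20): s=d/(1+c['k1']*(s@s))
    return e,R@np.array([s[0],-s[1],-1])
def atz(n,uv,z):
    e,v=ray(n,uv); return e+v*(z-e[2])/v[2]
def tri(uvs,uvt):
    A=np.zeros((3,3));b=np.zeros(3)
    L=[ray('scene',uvs),ray('top',uvt)]
    for e,v in L:
        v=v/np.linalg.norm(v);M=np.eye(3)-np.outer(v,v);A+=M;b+=M@e
    return np.linalg.solve(A,b)
def crop(n,u0,v0,w,h,s,name,img=None):
    im=snapshot(n) if img is None else img
    c=cv2.resize(im[v0:v0+h,u0:u0+w],None,fx=s,fy=s,interpolation=cv2.INTER_CUBIC); cv2.imwrite('pics/'+name,c)
def mixer(o,yaw,P):
    return np.atleast_2d(P)@rot([0,0,yaw]).T+np.array([o[0],o[1],0])
def rel(p,down_yaw=None):
    "shift in tool axes from current pose to world p"
    s=bot.observe();R=rot(s['tool_rot']);return R.T@(np.array(p)-s['tool_pos'])
E
python3 - <<'E'
from h import *
a=cv2.imread('pics/top0.png');b=cv2.imread('pics/scene0.png')
c1=cv2.resize(a[155:255,215:345],None,fx=6,fy=6,interpolation=cv2.INTER_CUBIC)[:, :780]
cv2.imwrite('pics/c1.png',c1)
c2=cv2.resize(b[170:255,180:310],None,fx=6,fy=6,interpolation=cv2.INTER_CUBIC)
cv2.imwrite('pics/c2.png',c2)
# amber/pink blobs
for n,im in(('top',a),('scene',b)):
    h=cv2.cvtColor(im,cv2.COLOR_BGR2HSV)
    m=(((h[...,0]<14)|(h[...,0]>176))&(h[...,1]>150)&(h[...,2]<170)).astype('uint8')
    k,_,st,ce=cv2.connectedComponentsWithStats(m)
    for i in range(1,k):
        if st[i,4]>15: print(n,st[i],ce[i].round(1))
for uv in((446,240),(380,242)): print(atz('top',uv,.07))
for uv in((196,198),(263,195)): print(atz('scene',uv,.015))
print(atz('top',(299,227),.045))
print(rot(bot.observe()['tool_rot']).round(3))
E
```

```text
top [439 234  10  11  48] [442.8 238.8]
top [374 236   7  12  35] [376.3 241.5]
scene [131   8   7  12  24] [133.8  14.1]
scene [ 71 123   6  10  20] [ 73.3 128. ]
scene [257 186  12  12 100] [262.6 192. ]
scene [190 189  13  13 117] [195.9 195.5]
[ 0.46995729 -0.3382984   0.07      ]
[ 0.46093464 -0.13666773  0.07      ]
[ 0.49292654 -0.34940247  0.015     ]
[ 0.48364247 -0.14220609  0.015     ]
[0.50467603 0.11177544 0.045     ]
[[-0.001  0.936  0.352]
 [ 0.002  0.352 -0.936]
 [-1.     0.    -0.002]]
```

View pics/c1.png

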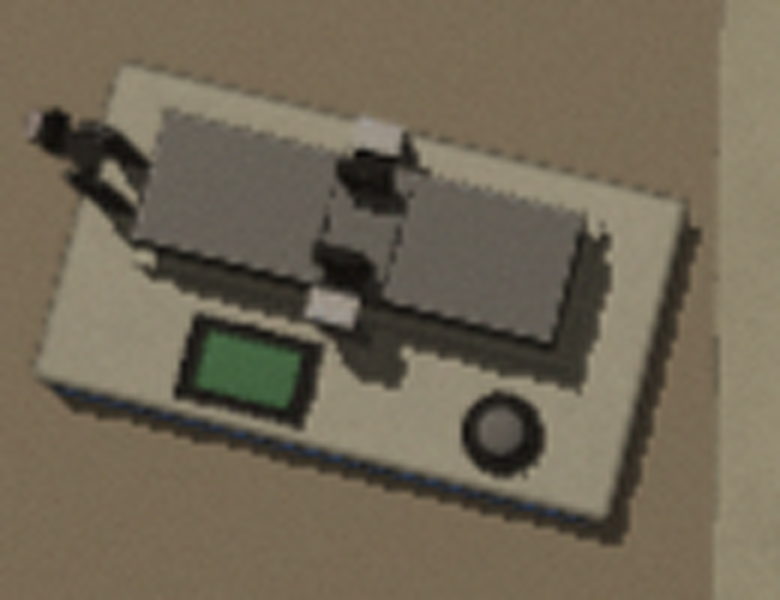

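View pics/c2.png

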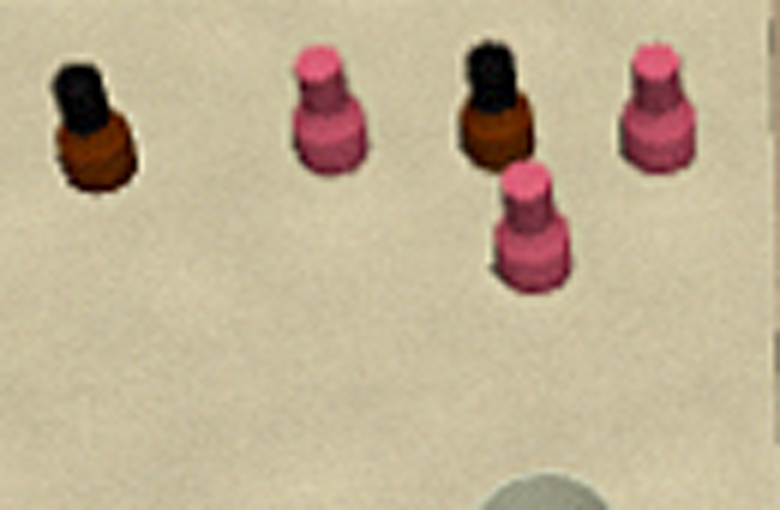

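The top crop shows the mixer with its base corners at (125,68), (685,200), (605,518) and (38,378), and the button at (502,428). The scene crop confirms two amber bottles at (95,130) and (495,105). The other three are pink. Next I fit the poses.

```bash
cat > fit.py <<'E'
from h import *
from scipy.optimize import least_squares, minimize
f=lambda U:[(U[0]+.5)/6-.5+215,(U[1]+.5)/6-.5+155]
L=[((125,68),(65,155,45)),((685,200),(65,-155,45)),((605,518),(-110,-155,45)),((38,378),(-110,155,45)),
((165,108),(33,107,123)),((588,212),(33,-107,123)),((552,345),(-33,-107,123)),((130,240),(-33,107,123)),
((378,137),(43.5,0,137)),((332,307),(-43.5,0,137)),((502,428),(-78,-90,58))]
uv=np.array([f(a) for a,_ in L]);P=np.array([b for _,b in L])/1000
r=lambda p:(proj('top',mixer(p[:2],p[2],P))-uv).ravel()
s=least_squares(r,[.58,.2,-.23],loss='soft_l1');print('mixer',s.x.round(4));print(r(s.x).reshape(-1,2).round(1).tolist())
np.save('mix.npy',s.x)
def sil(n,x,y,shape=(400,640),S=4):
    t=np.linspace(0,2*np.pi,40);m=np.zeros((shape[0]*S,shape[1]*S),'uint8')
    c=lambda rr,z:np.c_[x+rr*np.cos(t),y+rr*np.sin(t),0*t+z]
    for A in((c(.019,0),c(.019,.028)),(c(.019,.028),c(.0125,.04)),(c(.0125,.04),c(.0125,.07))):
        q=((proj(n,np.vstack(A))+.5)*S).astype(np.int32); cv2.fillConvexPoly(m,cv2.convexHull(q),255)
    return cv2.resize(m,(shape[1],shape[0]),interpolation=cv2.INTER_AREA)/255.
def fitb(imgs,x0):
    D={}
    for n,im in imgs.items():
        h=im.astype(float); D[n]=((h[...,1]<75)&(h[...,0]<60)).astype(float)
    def cost(p):
        o=0
        for n in D:
            u,v=proj(n,[[p[0],p[1],.03]])[0].astype(int); sl=np.s_[v-18:v+18,u-18:u+18]
            o+=abs(sil(n,*p)[sl]-D[n][sl]).sum()
        return o
    b=minimize(cost,x0,method='Nelder-Mead',options=dict(initial_simplex=np.array(x0)+[[0,0],[.01,0],[0,.01]],xatol=2e-4))
    return b.x,b.fun
E
python3 - <<'E'
from fit import *
for n in('scene',):
    im={'scene':cv2.imread('pics/scene0.png')};im2={'top':cv2.imread('pics/top0.png')}
    for x0 in((.48,-.345),(.472,-.139)):
        print(fitb(im,x0),fitb(im2,x0),fitb({**im,**im2},x0))
a=cv2.imread('pics/scene0.png');c=cv2.resize(a[165:265,305:445],None,fx=5.7,fy=5.7,interpolation=cv2.INTER_CUBIC)
m=np.load('mix.npy')
Q=np.vstack([P,np.array([(0,133,131),(25,0,167),(-25,0,167)])/1000])
for u,v in proj('scene',mixer(m[:2],m[2],Q)): cv2.circle(c,(int((u-305+.5)*5.7),int((v-165+.5)*5.7)),3,(0,0,255),1)
cv2.imwrite('pics/c3.png',c)
E
```

```text
mixer [ 0.6015  0.1834 -0.2278]
[[-1.3, -1.9], [1.1, -0.3], [0.9, 1.0], [-1.6, 0.3], [0.1, 0.3], [-0.5, 0.2], [0.1, -0.5], [0.2, -0.3], [0.0, -0.1], [0.2, 0.1], [0.1, 0.6]]
(array([ 0.47741684, -0.35344731]), np.float64(30.32941176470588)) (array([ 0.47450848, -0.34933283]), np.float64(24.878431372549024)) (array([ 0.47593319, -0.35213173]), np.float64(75.95294117647057))
(array([ 0.46320292, -0.14495953]), np.float64(47.345098039215685)) (array([ 0.46215055, -0.14129028]), np.float64(24.623529411764707)) (array([ 0.46216533, -0.14400919]), np.float64(85.26666666666668))
```

View pics/c3.png

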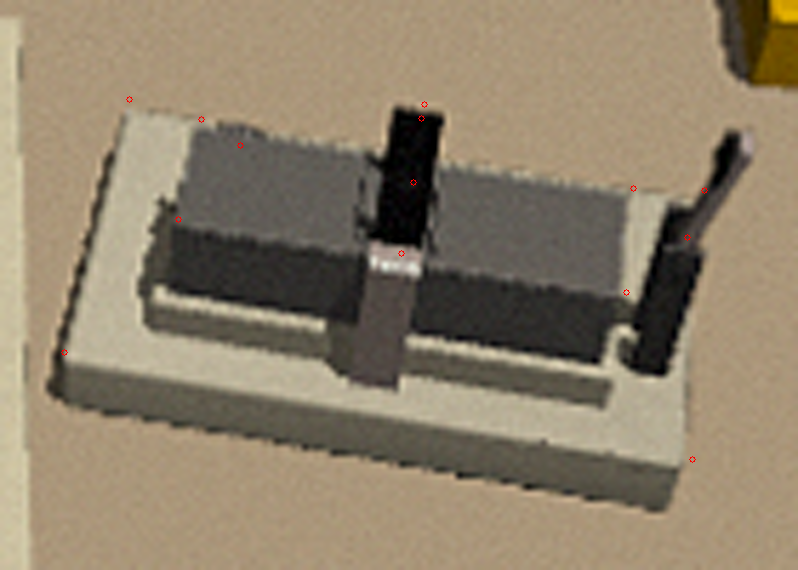

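The scene crop shows the real features consistently about 1 px left and 1.7 px below the top-camera fit: the catch top is at (395,262) against a projected (401,253). I'll fit each camera separately to see the bias, then check it with the gripper.

```bash
python3 - <<'E'
from fit import *
g=lambda U:[U[0]/5.7-.5+305,U[1]/5.7-.5+165]
L2=[((172,230),(33,-107,123)),((193,128),(-33,-107,123)),((395,262),(43.5,0,137)),((64,358),(65,-155,45)),((683,463),(65,155,45)),((126,112),(-110,-155,45)),((632,195),(-33,107,123))]
uv2=np.array([g(a) for a,_ in L2]);P2=np.array([b for _,b in L2])/1000
r2=lambda p:(proj('scene',mixer(p[:2],p[2],P2))-uv2).ravel()
a=least_squares(r2,s.x,loss='soft_l1').x;b=least_squares(lambda p:np.r_[r(p),r2(p)],s.x,loss='soft_l1').x
print(a.round(4),r2(a).reshape(-1,2).round(1).tolist());print(b.round(4));np.save('mixb.npy',b)
pts=dict(grip=(0,0,160),start=(-78,-90,58),cell0=(0,-75,45),cell1=(0,-25,45),cell2=(0,25,45),cell3=(0,75,45),tip=(0,133,131),stash=(-250,0,0))
for k,v in pts.items(): print(k,mixer(b[:2],b[2],np.array([v])/1000)[0].round(4))
E
```

```text
mixer [ 0.6015  0.1834 -0.2278]
[[-1.3, -1.9], [1.1, -0.3], [0.9, 1.0], [-1.6, 0.3], [0.1, 0.3], [-0.5, 0.2], [0.1, -0.5], [0.2, -0.3], [0.0, -0.1], [0.2, 0.1], [0.1, 0.6]]
[ 0.6061  0.1803 -0.2239] [[0.1, -0.4], [0.4, -0.2], [0.3, -0.0], [-0.9, 0.6], [1.1, 0.6], [-0.5, -1.0], [-0.5, -0.0]]
[ 0.6028  0.1822 -0.2255]
grip [0.6028 0.1822 0.16  ]
start [0.5066 0.1119 0.058 ]
cell0 [0.586  0.1091 0.045 ]
cell1 [0.5972 0.1578 0.045 ]
cell2 [0.6084 0.2065 0.045 ]
cell3 [0.6195 0.2553 0.045 ]
tip [0.6325 0.3118 0.131 ]
stash [0.3591 0.2381 0.    ]
```

```bash
cat > go.py <<'E'
import sys
from h import *
def Rt(a):
    z=np.array([np.cos(a),np.sin(a),0]);x=np.array([0,0,-1.]);return np.c_[x,np.cross(z,x),z]
def rows(p,a,n,op):
    s=bot.observe();R=rot(s['tool_rot']);d=np.array(p)-s['tool_pos']
    w=Ro.from_matrix(R.T@Rt(a)).as_rotvec();out=[]
    print('from',s['tool_pos'].round(4),'t',round(s['time_s'],2),'dist',np.linalg.norm(d).round(3),'turn',w.round(3))
    for i in range(n):
        Ri=R@Ro.from_rotvec(w*i/n).as_matrix()
        print('%.3f %.4f %.4f %.4f %.3f %.3f %.3f;'%(op,*(Ri.T@d/n),*(w/n)))
if __name__=='__main__':
    v=list(map(float,sys.argv[1:])); rows(v[:3],v[3],int(v[4]),v[5])
E
python3 go.py 0.604 0.182 0.26 -0.226 15 0.065
```

```text
from [ 0.2198 -0.5843  0.2302] t 0.1 dist 0.858 turn [-0.985 -0.002 -0.001]
0.065 -0.0019 0.0420 -0.0388 -0.066 -0.000 -0.000;
0.065 -0.0019 0.0444 -0.0360 -0.066 -0.000 -0.000;
0.065 -0.0019 0.0467 -0.0330 -0.066 -0.000 -0.000;
0.065 -0.0019 0.0487 -0.0298 -0.066 -0.000 -0.000;
0.065 -0.0019 0.0506 -0.0266 -0.066 -0.000 -0.000;
0.065 -0.0019 0.0522 -0.0232 -0.066 -0.000 -0.000;
0.065 -0.0019 0.0536 -0.0197 -0.066 -0.000 -0.000;
0.065 -0.0020 0.0548 -0.0162 -0.066 -0.000 -0.000;
0.065 -0.0020 0.0558 -0.0125 -0.066 -0.000 -0.000;
0.065 -0.0020 0.0565 -0.0088 -0.066 -0.000 -0.000;
0.065 -0.0020 0.0569 -0.0051 -0.066 -0.000 -0.000;
0.065 -0.0020 0.0571 -0.0014 -0.066 -0.000 -0.000;
0.065 -0.0020 0.0571 0.0024 -0.066 -0.000 -0.000;
0.065 -0.0020 0.0568 0.0061 -0.066 -0.000 -0.000;
0.065 -0.0020 0.0563 0.0098 -0.066 -0.000 -0.000;
```

Call:
move_arm(
  motion="0.065 -0.002 0.042 -0.039 -0.066 0 0;0.065 -0.002 0.044 -0.036 -0.066 0 0;0.065 -0.002 0.047 -0.033 -0.066 0 0;0.065 -0.002 0.049 -0.030 -0.066 0 0;0.065 -0.002 0.051 -0.027 -0.066 0 0;0.065 -0.002 0.052 -0.023 -0.066 0 0;0.065 -0.002 0.054 -0.020 -0.066 0 0;0.065 -0.002 0.055 -0.016 -0.066 0 0;0.065 -0.002 0.056 -0.013 -0.066 0 0;0.065 -0.002 0.057 -0.009 -0.066 0 0",
  force=30,
)

```text
time_s: 1.35
tool_pos: [0.4755, -0.0554, 0.248]
tool_rot: [2.344, 1.566, 1.805]
ft_force: [-0.3, -0.5, -0.3]
opening: 0.0654
```

```bash
python3 go.py 0.604 0.182 0.25 -0.226 6 0.065
```

```text
from [ 0.4755 -0.0554  0.248 ] t 1.35 dist 0.27 turn [-0.313 -0.003 -0.004]
0.065 -0.0002 0.0449 -0.0019 -0.052 -0.000 -0.001;
0.065 -0.0002 0.0450 0.0004 -0.052 -0.000 -0.001;
0.065 -0.0002 0.0449 0.0028 -0.052 -0.000 -0.001;
0.065 -0.0003 0.0447 0.0051 -0.052 -0.000 -0.001;
0.065 -0.0003 0.0444 0.0074 -0.052 -0.000 -0.001;
0.065 -0.0003 0.0439 0.0097 -0.052 -0.000 -0.001;
```

Tracking is good. I stop above the grip point for a gripper check in both cameras.

Call:
move_arm(
  motion="0.065 0 0.045 -0.002 -0.052 0 0;0.065 0 0.045 0 -0.052 0 0;0.065 0 0.045 0.003 -0.052 0 0;0.065 0 0.045 0.005 -0.052 0 0;0.065 0 0.044 0.007 -0.052 0 0;0.065 0.03 0.044 0.010 -0.052 0 0;0.065 0.025 0 0 0 0 0;0.065 0 0 0 0 0 0",
)

```text
time_s: 2.35
tool_pos: [0.6041, 0.1969, 0.1892]
tool_rot: [2.602, 1.565, 2.395]
ft_force: [1.2, 0.8, 0.1]
opening: 0.065
```

```bash
python3 go.py 0.604 0.182 0.144 -0.226 2 0.065; python3 - <<'E'
from h import *
a=snapshot('scene');b=snapshot('top')
s=bot.observe();R=rot(s['tool_rot']);
pts=[s['tool_pos']+R@np.array([0,0,z]) for z in(-.0325,0,.0325)]
pts+=list(mixer((.604,.182),-.226,np.array([(25,0,167),(-25,0,167),(43.5,0,137),(-43.5,0,137)])/1000))
out=[]
for n,im,u0,v0 in(('scene',a,340,135),('top',b,240,150)):
    c=cv2.resize(im[v0:v0+75,u0:u0+80],None,fx=5,fy=5,interpolation=cv2.INTER_CUBIC)
    for i,(u,v) in enumerate(proj(n,np.array(pts))): cv2.circle(c,(int((u-u0+.5)*5),int((v-v0+.5)*5)),3,(0,0,255) if i<3 else (0,255,0),1)
    out.append(c)
cv2.imwrite('pics/g1.png',np.hstack(out))
E
```

```text
from [0.6041 0.1969 0.1892] t 2.35 dist 0.048 turn [ 0.018 -0.005 -0.003]
0.065 0.0226 -0.0074 0.0016 0.009 -0.003 -0.002;
0.065 0.0226 -0.0073 0.0016 0.009 -0.003 -0.002;
```

View pics/g1.png

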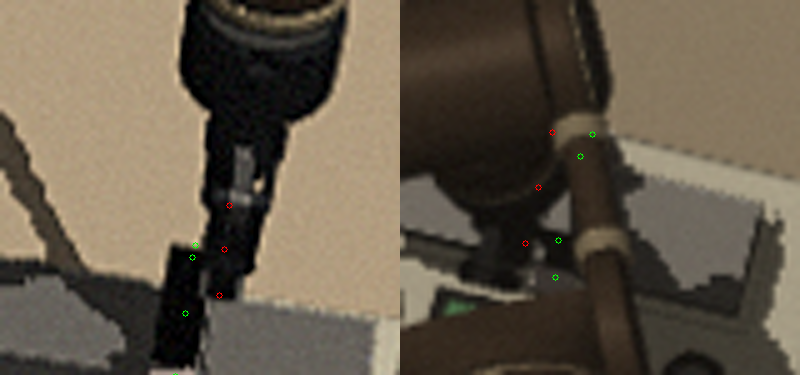

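Call:
move_arm(
  motion="0.065 0.007 -0.010 0.001 0.018 -0.005 -0.003;0.065 0.002 -0.005 0.001 0 0 0;0.065 0 0 0 0 0 0;0.065 0 0 0 0 0 0",
)

```text
time_s: 2.95
tool_pos: [0.6065, 0.1789, 0.1867]
tool_rot: [0.43, 1.559, 0.199]
ft_force: [-0.3, -0.2, 0.2]
opening: 0.0647
```

```bash
python3 go.py 0.604 0.181 0.144 -0.226 2 0.065; python3 - <<'E'
from h import *
a=snapshot('scene')
s=bot.observe();R=rot(s['tool_rot']);
pts=[s['tool_pos']+R@np.array([0,y,z]) for z in(-.0325,.0325) for y in (-.011,.011)]
pts+=list(mixer((.604,.182),-.226,np.array([(25,12,167),(25,-12,167),(-25,12,167),(-25,-12,167),(43.5,0,137)])/1000))
n,im,u0,v0='scene',a,340,145
c=cv2.resize(im[v0:v0+70,u0:u0+80],None,fx=8,fy=8,interpolation=cv2.INTER_CUBIC)
c=cv2.convertScaleAbs(c,alpha=2.2)
for i,(u,v) in enumerate(proj(n,np.array(pts))): cv2.circle(c,(int((u-u0+.5)*8),int((v-v0+.5)*8)),3,(0,0,255) if i<4 else (0,255,0),1)
cv2.imwrite('pics/g2.png',c)
E
```

```text
from [0.6065 0.1789 0.1867] t 2.95 dist 0.043 turn [-0.005  0.011 -0.005]
0.065 0.0214 0.0006 -0.0017 -0.003 0.005 -0.002;
0.065 0.0214 0.0007 -0.0016 -0.003 0.005 -0.002;
```

View pics/g2.png

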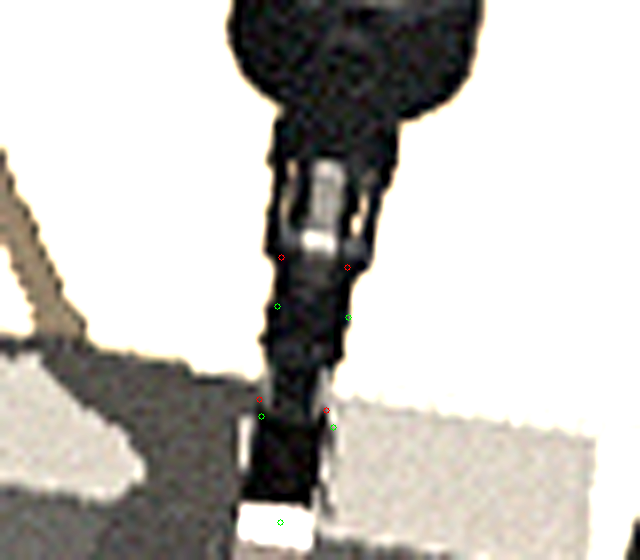

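The finger tip is at about (303,372) and the near ear face at about (284,460), so they line up within roughly 4 mm in y. I bias slightly towards -y and descend onto the ears. The force reading will show how well I'm centred.

Call:
move_arm(
  motion="0.065 0.020 0.001 -0.0015 -0.003 0.005 -0.002;0.065 0.016 0.001 -0.001 -0.002 0.005 -0.002;0.065 0.005 0 0 0 0 0;0.065 0 0 0 0 0 0",
)

```text
time_s: 3.5
tool_pos: [0.6038, 0.182, 0.1414]
tool_rot: [-2.963, 1.569, 3.096]
ft_force: [0.2, -0.0, -0.3]
opening: 0.0652
```

```bash
python3 go.py 0.604 0.180 0.142 -0.226 1 0.03
```

```text
from [0.6038 0.182  0.1414] t 3.5 dist 0.002 turn [ 0.001 -0.002  0.   ]
0.030 -0.0006 -0.0019 0.0006 0.001 -0.002 0.000;
```

Call:
move_arm(
  motion="0.046 -0.001 -0.002 0 0 0 0;0.046 0 0 0 0 0 0;0.046 0 0 0 0 0 0;0.046 0 0 0 0 0 0",
  force=30,
)

```text
time_s: 4.0
tool_pos: [0.6033, 0.18, 0.1426]
tool_rot: [-2.964, 1.569, 3.094]
ft_force: [-0.1, 0.3, -1.9]
opening: 0.0461
```

```bash
python3 - <<'E'
from h import *
s=bot.observe();print(s['ft_force'],s['wrist_torque'],s['tool_pos'],s['opening'],rot(s['tool_rot']).T@s['ft_force'])
E
```

```text
[-0.09827805  0.32078095 -1.85093163] [ 0.03635208 -0.01393904 -0.02432089] [0.60334174 0.17997444 0.14257779] 0.046113608795023873 [ 1.85116934  0.29148324 -0.16345174]
```

Call:
move_arm(
  motion="0.030 0 0 0 0 0 0;0.030 0 0 0 0 0 0;0.030 0 0 0 0 0 0;0.030 0 0 0 0 0 0;0.030 0 0 0 0 0 0",
  force=35,
)

```text
time_s: 4.62
tool_pos: [0.6037, 0.18, 0.1446]
tool_rot: [-3.101, 1.569, 2.957]
ft_force: [-0.7, -0.1, 0.4]
opening: 0.0309
```

Call:
move_arm(
  motion="0.026 0 0 0 0 0 0;0.026 0 0 0 0 0 0;0.026 0 0 0 0 0 0",
)

```text
time_s: 5.0
tool_pos: [0.6037, 0.1801, 0.145]
tool_rot: [-3.141, 1.569, 2.917]
ft_force: [-0.8, -0.7, 0.5]
opening: 0.0288
```

```bash
python3 - <<'E'
from h import *
a=snapshot('scene')
n,im,u0,v0='scene',a,340,135
c=cv2.resize(im[v0:v0+75,u0:u0+80],None,fx=8,fy=8,interpolation=cv2.INTER_CUBIC)
cv2.imwrite('pics/g3.png',cv2.convertScaleAbs(c,alpha=2.2))
E
```

```text
(no output)
```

View pics/g3.png

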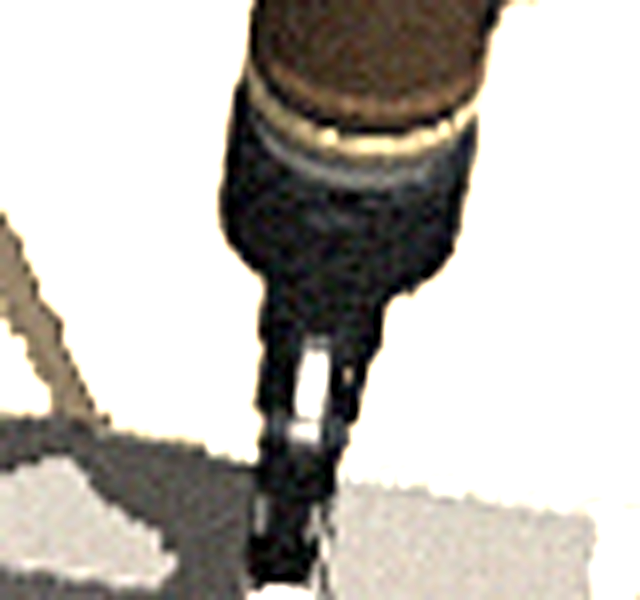

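Call:
move_arm(
  motion="0.026 -0.003 0 0 0 0 0;0.026 -0.003 0 0 0 0 0;0.026 -0.003 0 0 0 0 0;0.026 -0.003 0 0 0 0 0",
)

```text
time_s: 5.55
tool_pos: [0.6028, 0.1798, 0.1557]
tool_rot: [-2.867, 1.567, -3.093]
ft_force: [-0.2, -0.3, -1.8]
opening: 0.0282
```

Call:
move_arm(
  motion="0.026 -0.01 0 0 0 0 0;0.026 -0.02 0 0 0 0 0;0.026 -0.02 0 0 0 0 0;0.026 -0.02 0 0 0 0 0;0.026 -0.02 0 0 0 0 0;0.026 0 0 0 0 0 0;0.026 0 0 0 0 0 0",
)

```text
time_s: 6.42
tool_pos: [0.6049, 0.1803, 0.2565]
tool_rot: [0.598, 1.567, 0.373]
ft_force: [-1.3, 0.4, -3.0]
opening: 0.0286
```

```bash
python3 - <<'E'
from h import *
cv2.imwrite('pics/g4.png',np.vstack([np.hstack([snapshot('scene')[100:300,280:480],snapshot('top')[100:300,200:400]])]))
E
python3 go.py 0.355 0.235 0.25 -0.226 6 0.026
```

```text
from [0.605  0.1803 0.2562] t 6.53 dist 0.256 turn [ 0.001  0.003 -0.002]
0.026 0.0009 -0.0004 -0.0427 0.000 0.001 -0.000;
0.026 0.0009 -0.0004 -0.0427 0.000 0.001 -0.000;
0.026 0.0009 -0.0004 -0.0427 0.000 0.001 -0.000;
0.026 0.0010 -0.0004 -0.0427 0.000 0.001 -0.000;
0.026 0.0010 -0.0004 -0.0427 0.000 0.001 -0.000;
0.026 0.0010 -0.0004 -0.0427 0.000 0.001 -0.000;
```

View pics/g4.png

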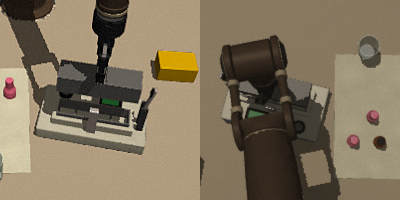

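Call:
move_arm(
  motion="0.026 0 0 -0.040 0 0 0;0.026 0 0 -0.045 0 0 0;0.026 0 0 -0.045 0 0 0;0.026 0 0 -0.045 0 0 0;0.026 0 0 -0.030 0 0 0;0.026 0 0 -0.005 0 0 0;0.026 0.03 0 0 0 0 0;0.026 0.04 0 0 0 0 0;0.026 0.04 0 0 0 0 0;0.026 0.03 0 0 0 0 0",
)

```text
time_s: 7.78
tool_pos: [0.3979, 0.2279, 0.1085]
tool_rot: [0.545, 1.565, 0.319]
ft_force: [0.1, 0.3, -2.0]
opening: 0.0282
```

```bash
python3 go.py 0.384 0.231 0.082 -0.226 6 0.026
```

```text
from [0.3979 0.2279 0.1085] t 7.78 dist 0.03 turn [-0.     0.005 -0.003]
0.026 0.0044 -0.0000 -0.0024 -0.000 0.001 -0.001;
0.026 0.0044 -0.0000 -0.0024 -0.000 0.001 -0.001;
0.026 0.0044 -0.0000 -0.0024 -0.000 0.001 -0.001;
0.026 0.0044 -0.0000 -0.0024 -0.000 0.001 -0.001;
0.026 0.0044 -0.0000 -0.0024 -0.000 0.001 -0.001;
0.026 0.0044 -0.0000 -0.0024 -0.000 0.001 -0.001;
```

Call:
move_arm(
  motion="0.026 0.01 0 0 0 0.005 -0.003;0.026 0.007 0 0 0 0 0;0.026 0.004 0 0 0 0 0;0.026 0.002 0 0 0 0 0;0.026 0 0 0 0 0 0",
)

```text
time_s: 8.4
tool_pos: [0.4004, 0.2278, 0.0846]
tool_rot: [0.003, 1.57, -0.224]
ft_force: [0.1, -0.6, -1.5]
opening: 0.0282
```

Call:
move_arm(
  motion="0.026 0.003 0 0 0 0 0;0.026 0.003 0 0 0 0 0;0.026 0.002 0 0 0 0 0;0.026 0 0 0 0 0 0",
)

```text
time_s: 8.9
tool_pos: [0.4012, 0.2283, 0.0772]
tool_rot: [0.476, 1.567, 0.249]
ft_force: [0.1, -0.2, -2.6]
opening: 0.0283
```

Call:
move_arm(
  motion="0.026 0.002 0 0 0 0 0;0.026 0.002 0 0 0 0 0;0.026 0 0 0 0 0 0",
)

```text
time_s: 9.28
tool_pos: [0.4021, 0.2287, 0.0763]
tool_rot: [0.441, 1.568, 0.214]
ft_force: [0.2, 1.3, -2.8]
opening: 0.0284
```

Call:
move_arm(
  motion="0.026 0.003 0 0 0 0 0;0.026 0.003 0 0 0 0 0;0.026 0.003 0 0 0 0 0;0.026 0 0 0 0 0 0",
)

```text
time_s: 9.78
tool_pos: [0.4033, 0.2293, 0.0765]
tool_rot: [-1.601, 1.569, -1.827]
ft_force: [0.6, -0.8, -1.9]
opening: 0.0284
```

Call:
move_arm(
  motion="0.045 0 0 0 0 0 0;0.065 0 0 0 0 0 0;0.065 0 0 0 0 0 0;0.065 0 0 0 0 0 0",
)

```text
time_s: 10.28
tool_pos: [0.4036, 0.2294, 0.0756]
tool_rot: [-1.305, 1.57, -1.531]
ft_force: [-0.3, 0.1, -0.1]
opening: 0.065
```

```bash
python3 - <<'E'
from h import *
s=bot.observe();R=rot(s['tool_rot']);print(s['tool_pos'],R.round(3).tolist(),s['ft_force'],s['opening'],np.arctan2(R[1,2],R[0,2]))
E
python3 go.py 0.40 0.228 0.25 -0.226 4 0.065
```

```text
[0.40357738 0.22943841 0.07559635] [[0.0, 0.225, 0.974], [-0.001, 0.974, -0.225], [-1.0, -0.001, 0.0]] [-0.27437915  0.12569588 -0.06065253] 0.06495232704688719 -0.2264781604201687
from [0.4036 0.2294 0.0756] t 10.28 dist 0.174 turn [-0.     0.     0.001]
0.065 -0.0436 -0.0006 -0.0008 -0.000 0.000 0.000;
0.065 -0.0436 -0.0006 -0.0008 -0.000 0.000 0.000;
0.065 -0.0436 -0.0006 -0.0008 -0.000 0.000 0.000;
0.065 -0.0436 -0.0006 -0.0008 -0.000 0.000 0.000;
```

Call:
move_arm(
  motion="0.065 -0.030 0 0 0 0 0;0.065 -0.045 0 0 0 0 0;0.065 -0.035 0 0 0 0 0;0.055 -0.01 -0.045 0.018 0 0 0;0.055 0 -0.055 0.023 0 0 0;0.055 0 -0.055 0.023 0 0 0;0.055 0 -0.055 0.023 0 0 0;0.055 0 -0.055 0.022 0 0 0;0.055 0 -0.04 0.015 0 0 0;0.055 0 -0.02 0.01 0 0 0",
)

```text
time_s: 11.52
tool_pos: [0.4664, -0.1261, 0.2019]
tool_rot: [-0.023, 1.562, -0.244]
ft_force: [0.8, 0.3, -0.5]
opening: 0.0551
```

```bash
python3 - <<'E'
from fit import *
im=snapshot('scene');cv2.imwrite('pics/s5.png',im)
for x0 in((.476,-.352),(.463,-.145)): print(fitb({'scene':im},x0))
E
python3 go.py 0.4627 -0.143 0.13 -0.226 3 0.055
```

```text
mixer [ 0.6015  0.1834 -0.2278]
[[-1.3, -1.9], [1.1, -0.3], [0.9, 1.0], [-1.6, 0.3], [0.1, 0.3], [-0.5, 0.2], [0.1, -0.5], [0.2, -0.3], [0.0, -0.1], [0.2, 0.1], [0.1, 0.6]]
(array([ 0.4774237 , -0.35274672]), np.float64(33.27843137254902))
(array([ 0.46507158, -0.1461484 ]), np.float64(75.65490196078431))
from [ 0.4674 -0.1281  0.2022] t 11.57 dist 0.074 turn [0.005 0.011 0.002]
0.055 0.0241 -0.0051 -0.0007 0.002 0.004 0.001;
0.055 0.0241 -0.0052 -0.0006 0.002 0.004 0.001;
0.055 0.0241 -0.0052 -0.0005 0.002 0.004 0.001;
```

Call:
move_arm(
  motion="0.055 0.035 -0.006 -0.001 0.002 0.004 0.001;0.055 0.035 -0.005 -0.001 0.002 0.004 0.001;0.055 0.025 -0.004 0 0.002 0.004 0;0.055 0.005 0 0 0 0 0;0.055 0 0 0 0 0 0",
)

```text
time_s: 12.2
tool_pos: [0.4645, -0.1434, 0.101]
tool_rot: [0.059, 1.568, -0.171]
ft_force: [-0.3, 0.6, 0.1]
opening: 0.0548
```

```bash
python3 go.py 0.4627 -0.143 0.048 -0.226 2 0.055
python3 - <<'E'
from h import *
n,u0,v0='scene',225,140
im=snapshot(n);c=cv2.resize(im[v0:v0+75,u0:u0+80],None,fx=8,fy=8,interpolation=cv2.INTER_CUBIC)
cv2.imwrite('pics/b1.png',cv2.convertScaleAbs(c,alpha=1.8))
E
```

```text
from [ 0.4645 -0.1434  0.101 ] t 12.2 dist 0.053 turn [-0.003  0.002 -0.   ]
0.055 0.0265 -0.0000 -0.0010 -0.002 0.001 -0.000;
0.055 0.0265 -0.0000 -0.0010 -0.002 0.001 -0.000;
```

View pics/b1.png

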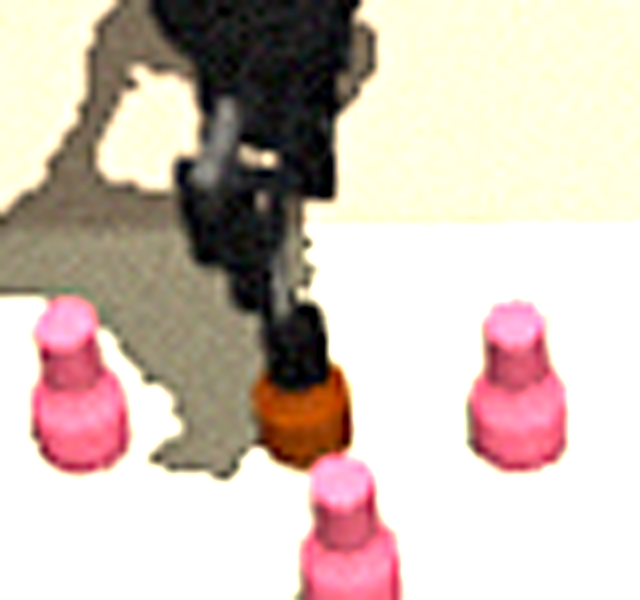

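Call:
move_arm(
  motion="0.055 0.025 0.001 -0.001 -0.002 0.001 0;0.055 0.022 0.001 -0.001 -0.002 0.001 0;0.055 0.006 0 0 0 0 0;0.055 0.001 0 0 0 0 0;0.022 0 0 0 0 0 0;0.022 0 0 0 0 0 0;0.022 0 0 0 0 0 0;0.022 0 0 0 0 0 0",
  force=25,
)

```text
time_s: 13.25
tool_pos: [0.4708, -0.1428, 0.0544]
tool_rot: [-0.138, 1.553, -0.361]
ft_force: [0.1, 0.3, -0.9]
opening: 0.0243
```

```bash
python3 - <<'E'
from h import *
s=bot.observe();R=rot(s['tool_rot']);print(s['tool_pos'],R.round(3).tolist(),s['ft_force'],s['opening'])
E
```

```text
[ 0.47079746 -0.1427913   0.05437816] [[0.016, 0.222, 0.975], [-0.006, 0.975, -0.221], [-1.0, -0.002, 0.017]] [ 0.1006284   0.26045118 -0.90482239] 0.024293699720360915
```

Call:
move_arm(
  motion="0.022 -0.01 0 0 0 0 0;0.022 -0.03 0 0 0 0 0;0.022 -0.04 0 0 0 0 0;0.022 -0.04 0 0 0 0 0;0.022 0 0 0 0 0 0;0.022 0 0 0 0 0 0",
)

```text
time_s: 14.0
tool_pos: [0.4677, -0.1417, 0.1789]
tool_rot: [-0.135, 1.555, -0.359]
ft_force: [-1.0, -0.3, -1.3]
opening: 0.0242
```

```bash
python3 go.py 0.586 0.109 0.20 -0.226 5 0.022
python3 - <<'E'
from h import *
im=snapshot('scene');c=cv2.resize(im[100:220,180:310],None,fx=5,fy=5,interpolation=cv2.INTER_CUBIC)
cv2.imwrite('pics/b2.png',cv2.convertScaleAbs(c,alpha=1.8))
E
```

```text
from [ 0.4677 -0.1417  0.1789] t 14.0 dist 0.278 turn [0.002 0.016 0.002]
0.022 -0.0041 0.0541 0.0120 0.000 0.003 0.000;
0.022 -0.0042 0.0541 0.0120 0.000 0.003 0.000;
0.022 -0.0042 0.0541 0.0119 0.000 0.003 0.000;
0.022 -0.0042 0.0542 0.0119 0.000 0.003 0.000;
0.022 -0.0042 0.0542 0.0119 0.000 0.003 0.000;
```

View pics/b2.png

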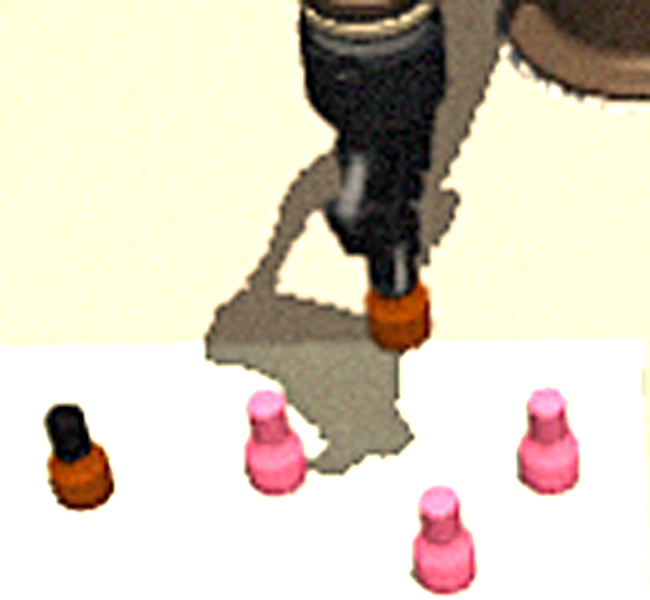

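Call:
move_arm(
  motion="0.022 -0.008 0.040 0.010 0 0.005 0;0.022 -0.008 0.054 0.012 0 0.005 0;0.022 -0.004 0.054 0.012 0 0.003 0;0.022 0 0.054 0.012 0 0.003 0;0.022 0 0.040 0.009 0 0 0;0.022 0 0.015 0.002 0 0 0;0.022 0 0 0 0 0 0;0.022 0 0 0 0 0 0",
)

```text
time_s: 15.05
tool_pos: [0.5758, 0.1008, 0.1848]
tool_rot: [-2.749, 1.546, -2.977]
ft_force: [0.6, -0.7, -1.4]
opening: 0.0241
```

```bash
python3 go.py 0.587 0.108 0.155 -0.226 2 0.022
```

```text
from [0.5758 0.1008 0.1848] t 15.05 dist 0.033 turn [-0.001 -0.023  0.009]
0.022 0.0147 0.0049 0.0050 -0.001 -0.011 0.005;
0.022 0.0148 0.0048 0.0048 -0.001 -0.011 0.005;
```

Call:
move_arm(
  motion="0.022 0.012 0.006 0.006 0 -0.011 0.005;0.022 0.012 0.003 0.004 0 -0.011 0.005;0.022 0.003 0 0 0 0 0;0.022 0 0 0 0 0 0;0.022 0 0 0 0 0 0",
)

```text
time_s: 15.68
tool_pos: [0.5865, 0.104, 0.1548]
tool_rot: [-3.01, 1.57, 3.041]
ft_force: [0.5, 0.6, -0.4]
opening: 0.0242
```

```bash
python3 go.py 0.587 0.108 0.145 -0.226 1 0.022
python3 - <<'E'
from h import *
a=snapshot('scene');n,u0,v0='scene',310,150
c=cv2.convertScaleAbs(cv2.resize(a[v0:v0+85,u0:u0+115],None,fx=6,fy=6,interpolation=cv2.INTER_CUBIC),alpha=1.8)
x,y=.6037,.181
P=np.array([(sx*28,sy*102,81) for sx in(1,-1) for sy in(1,-1)]+[(sx*24,yy,79) for sx in (1,-1) for yy in(-98,-52,-48)])/1000
for u,v in proj(n,mixer((x,y),-.226,P)): cv2.circle(c,(int((u-u0+.5)*6),int((v-v0+.5)*6)),2,(0,0,255),1)
cv2.imwrite('pics/b3.png',c)
E
```

```text
from [0.5865 0.104  0.1548] t 15.68 dist 0.011 turn [-0.006 -0.001  0.   ]
0.022 0.0098 0.0040 -0.0004 -0.006 -0.001 0.000;
```

View pics/b3.png

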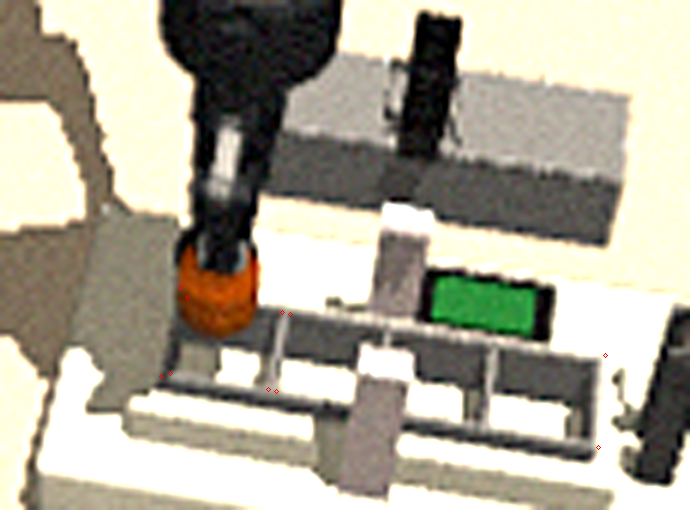

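The bottle base at (217,322) needs about +4 mm in y to be centred between the end wall (185) and the divider (278). That agrees with the numbers, so I correct and lower.

Call:
move_arm(
  motion="0.022 0 0.004 0 -0.006 0 0;0.022 0 0.001 0 0 0 0;0.022 0.015 0 0 0 0 0;0.022 0.012 0 0 0 0 0;0.022 0.010 0 0 0 0 0;0.022 0.004 0 0 0 0 0;0.022 0 0 0 0 0 0",
)

```text
time_s: 16.6
tool_pos: [0.5873, 0.1095, 0.1106]
tool_rot: [-2.941, 1.569, 3.117]
ft_force: [0.4, -0.6, -1.8]
opening: 0.0238
```

Call:
move_arm(
  motion="0.022 0.004 0 0 0 0 0;0.022 0.003 0 0 0 0 0;0.022 0.003 0 0 0 0 0;0.022 0.002 0 0 0 0 0;0.022 0 0 0 0 0 0",
)

```text
time_s: 17.23
tool_pos: [0.5884, 0.1095, 0.099]
tool_rot: [0.686, 1.57, 0.461]
ft_force: [0.2, -0.7, -0.8]
opening: 0.0245
```

Call:
move_arm(
  motion="0.022 0.002 0 0 0 0 0;0.022 0 0 0 0 0 0;0.040 0 0 0 0 0 0;0.050 0 0 0 0 0 0;0.050 0 0 0 0 0 0;0.050 -0.02 0 0 0 0 0;0.050 -0.04 0 0 0 0 0;0.050 -0.03 0 0 0 0 0;0.05 0 0 0 0 0 0",
)

```text
time_s: 18.35
tool_pos: [0.5902, 0.1099, 0.1952]
tool_rot: [0.443, 1.566, 0.218]
ft_force: [-0.2, -0.1, -0.5]
opening: 0.0499
```

```bash
python3 - <<'E'
from fit import *
im=snapshot('scene');cv2.imwrite('pics/s6.png',im)
print(fitb({'scene':im},(.477,-.352)))
c=cv2.resize(im[150:235,310:425],None,fx=6,fy=6,interpolation=cv2.INTER_CUBIC)
cv2.imwrite('pics/b4.png',cv2.convertScaleAbs(c,alpha=1.8))
E
python3 go.py 0.476 -0.351 0.20 -0.226 9 0.055
```

```text
mixer [ 0.6015  0.1834 -0.2278]
[[-1.3, -1.9], [1.1, -0.3], [0.9, 1.0], [-1.6, 0.3], [0.1, 0.3], [-0.5, 0.2], [0.1, -0.5], [0.2, -0.3], [0.0, -0.1], [0.2, 0.1], [0.1, 0.6]]
(array([ 0.47859595, -0.35270364]), np.float64(34.12549019607843))
from [0.5891 0.1097 0.1935] t 18.4 dist 0.474 turn [ 0.001  0.002 -0.001]
0.055 -0.0008 -0.0527 -0.0008 0.000 0.000 -0.000;
0.055 -0.0008 -0.0527 -0.0008 0.000 0.000 -0.000;
0.055 -0.0008 -0.0527 -0.0008 0.000 0.000 -0.000;
0.055 -0.0008 -0.0527 -0.0008 0.000 0.000 -0.000;
0.055 -0.0008 -0.0527 -0.0008 0.000 0.000 -0.000;
0.055 -0.0007 -0.0527 -0.0008 0.000 0.000 -0.000;
0.055 -0.0007 -0.0527 -0.0008 0.000 0.000 -0.000;
0.055 -0.0007 -0.0527 -0.0008 0.000 0.000 -0.000;
0.055 -0.0007 -0.0527 -0.0008 0.000 0.000 -0.000;
```

Call:
move_arm(
  motion="0.055 0 -0.040 -0.001 0 0 0;0.055 0 -0.055 -0.001 0 0 0;0.055 0 -0.055 -0.001 0 0 0;0.055 0 -0.055 -0.001 0 0 0;0.055 0 -0.055 -0.001 0 0 0;0.055 0 -0.055 -0.001 0 0 0;0.055 0 -0.055 -0.001 0 0 0;0.055 0 -0.050 0 0 0 0;0.055 0 -0.030 0 0 0 0;0.055 0 -0.010 0 0 0 0",
)

```text
time_s: 19.65
tool_pos: [0.469, -0.3461, 0.1792]
tool_rot: [2.788, 1.552, 2.566]
ft_force: [1.2, 0.2, -0.2]
opening: 0.055
```

```bash
python3 go.py 0.4765 -0.351 0.11 -0.226 3 0.055; python3 - <<'E'
from h import *
im=snapshot('scene');cv2.imwrite('pics/s7.png',im)
E
```

```text
from [ 0.469  -0.3461  0.1792] t 19.65 dist 0.07 turn [ 0.004 -0.017 -0.006]
0.055 0.0230 -0.0012 0.0032 0.001 -0.006 -0.002;
0.055 0.0230 -0.0011 0.0030 0.001 -0.006 -0.002;
0.055 0.0231 -0.0011 0.0029 0.001 -0.006 -0.002;
```

Call:
move_arm(
  motion="0.055 0.025 -0.001 0.003 0 -0.006 -0.002;0.055 0.025 -0.001 0.003 0 -0.006 -0.002;0.055 0.020 -0.001 0.002 0 -0.006 -0.002;0.055 0.005 0 0 0 0 0;0.055 0 0 0 0 0 0",
)

```text
time_s: 20.32
tool_pos: [0.4762, -0.3438, 0.1003]
tool_rot: [2.11, 1.566, 1.892]
ft_force: [0.3, 0.4, -0.4]
opening: 0.0552
```

```bash
python3 go.py 0.4765 -0.351 0.045 -0.226 2 0.055
python3 - <<'E'
from h import *
s=bot.observe();R=rot(s['tool_rot'])
n,u0,v0='scene',155,140
im=snapshot(n);c=cv2.convertScaleAbs(cv2.resize(im[v0:v0+75,u0:u0+80],None,fx=5,fy=5,interpolation=cv2.INTER_CUBIC),alpha=1.8)
for u,v in proj(n,np.array([s['tool_pos'],[*s['tool_pos'][:2],.07],[*s['tool_pos'][:2],.0]])): cv2.circle(c,(int((u-u0+.5)*5),int((v-v0+.5)*5)),2,(0,255,0),1)
a=cv2.imread('pics/b4.png')[60:435,:400]
cv2.imwrite('pics/b5.png',np.hstack([c,a]))
E
```

```text
from [ 0.4762 -0.3438  0.1003] t 20.32 dist 0.056 turn [ 0.009 -0.003 -0.004]
0.055 0.0276 -0.0036 0.0010 0.004 -0.001 -0.002;
0.055 0.0276 -0.0035 0.0010 0.004 -0.001 -0.002;
```

View pics/b5.png

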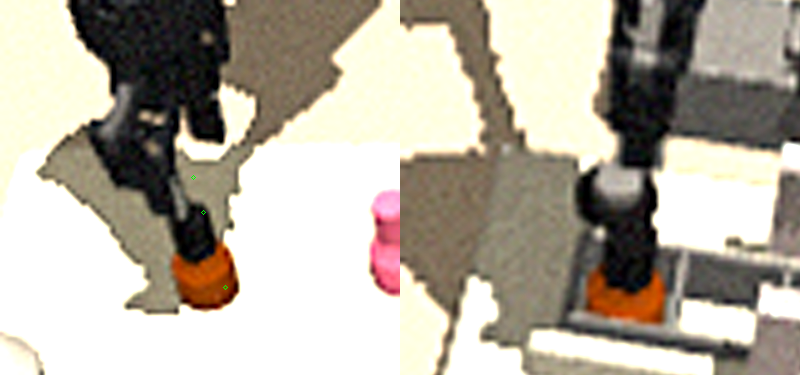

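Bottle 1 stands upright in cell 0. The second cap is about 5–7 mm to -y of the TCP, which matches the computed shift.

Call:
move_arm(
  motion="0.055 0.004 -0.006 0.001 0.008 0 0;0.055 0.024 -0.001 0 0 0 0;0.055 0.020 0 0 0 0 0;0.055 0.004 0 0 0 0 0;0.055 0 0 0 0 0 0",
)

```text
time_s: 21.0
tool_pos: [0.4786, -0.354, 0.0506]
tool_rot: [0.063, 1.566, -0.163]
ft_force: [-0.5, -0.6, 0.2]
opening: 0.0547
```

```bash
python3 go.py 0.4765 -0.351 0.047 -0.226 1 0.055
```

```text
from [ 0.4786 -0.354   0.0506] t 21.0 dist 0.005 turn [-0.     0.005 -0.   ]
0.055 0.0035 0.0024 -0.0028 -0.000 0.005 -0.000;
```

Call:
move_arm(
  motion="0.055 0.003 0.002 -0.002 0 0.005 0;0.022 0 0 0 0 0 0;0.022 0 0 0 0 0 0;0.022 0 0 0 0 0 0;0.022 0 0 0 0 0 0",
  force=25,
)

```text
time_s: 21.62
tool_pos: [0.478, -0.3521, 0.0491]
tool_rot: [-0.486, 1.569, -0.712]
ft_force: [-0.2, 0.3, -0.7]
opening: 0.0244
```

Call:
move_arm(
  motion="0.022 -0.02 0 0 0 0 0;0.022 -0.04 0 0 0 0 0;0.022 -0.05 0 0 0 0 0;0.022 -0.04 0.020 0 0 0 0;0.022 -0.01 0.05 0 0 0 0;0.022 0 0.055 0 0 0 0;0.022 0 0.055 0 0 0 0;0.022 0 0.055 0 0 0 0;0.022 0 0.055 0 0 0 0;0.022 0 0.055 0 0 0 0",
)

```text
time_s: 22.88
tool_pos: [0.5615, -0.012, 0.2297]
tool_rot: [-0.161, 1.548, -0.397]
ft_force: [0.9, -0.5, -1.0]
opening: 0.0243
```

```bash
python3 go.py 0.6205 0.255 0.20 -0.226 6 0.022
```

```text
from [ 0.5615 -0.012   0.2297] t 22.88 dist 0.275 turn [-0.009  0.023  0.004]
0.022 0.0048 0.0456 -0.0009 -0.002 0.004 0.001;
0.022 0.0048 0.0456 -0.0008 -0.002 0.004 0.001;
0.022 0.0048 0.0456 -0.0008 -0.002 0.004 0.001;
0.022 0.0048 0.0456 -0.0007 -0.002 0.004 0.001;
0.022 0.0049 0.0456 -0.0006 -0.002 0.004 0.001;
0.022 0.0049 0.0456 -0.0005 -0.002 0.004 0.001;
```

Call:
move_arm(
  motion="0.022 0.005 0.05 -0.001 -0.002 0.005 0.001;0.022 0.005 0.05 -0.001 -0.002 0.005 0.001;0.022 0.005 0.05 -0.001 -0.002 0.005 0.001;0.022 0.005 0.05 -0.001 -0.002 0.005 0.001;0.022 0.005 0.035 -0.001 -0.002 0.003 0;0.022 0.003 0.015 0 0 0 0;0.022 0 0 0 0 0 0;0.022 0 0 0 0 0 0",
)

```text
time_s: 23.88
tool_pos: [0.617, 0.2433, 0.2126]
tool_rot: [0.28, 1.558, 0.06]
ft_force: [-0.3, -0.4, -1.2]
opening: 0.0244
```

```bash
python3 go.py 0.6205 0.255 0.15 -0.226 2 0.022
```

```text
from [0.617  0.2433 0.2126] t 23.88 dist 0.064 turn [ 0.006  0.012 -0.004]
0.022 0.0313 0.0060 0.0001 0.003 0.006 -0.002;
0.022 0.0313 0.0060 0.0002 0.003 0.006 -0.002;
```

Call:
move_arm(
  motion="0.022 0.025 0.008 0 0.003 0.006 -0.002;0.022 0.025 0.004 0 0.003 0.006 -0.002;0.022 0.008 0 0 0 0 0;0.022 0 0 0 0 0 0;0.022 0 0 0 0 0 0",
)

```text
time_s: 24.5
tool_pos: [0.6192, 0.2518, 0.1486]
tool_rot: [-2.37, 1.565, -2.6]
ft_force: [-0.3, 0.1, -1.3]
opening: 0.0239
```

```bash
python3 go.py 0.621 0.2555 0.14 -0.226 1 0.022
python3 - <<'E'
from h import *
n,u0,v0='scene',310,150
a=snapshot(n);c=cv2.convertScaleAbs(cv2.resize(a[v0:v0+85,u0:u0+130],None,fx=6,fy=6,interpolation=cv2.INTER_CUBIC),alpha=1.8)
cv2.imwrite('pics/b6.png',c)
E
```

```text
from [0.6192 0.2518 0.1486] t 24.5 dist 0.01 turn [-0.004 -0.004  0.004]
0.022 0.0086 0.0041 0.0009 -0.004 -0.004 0.004;
```

View pics/b6.png

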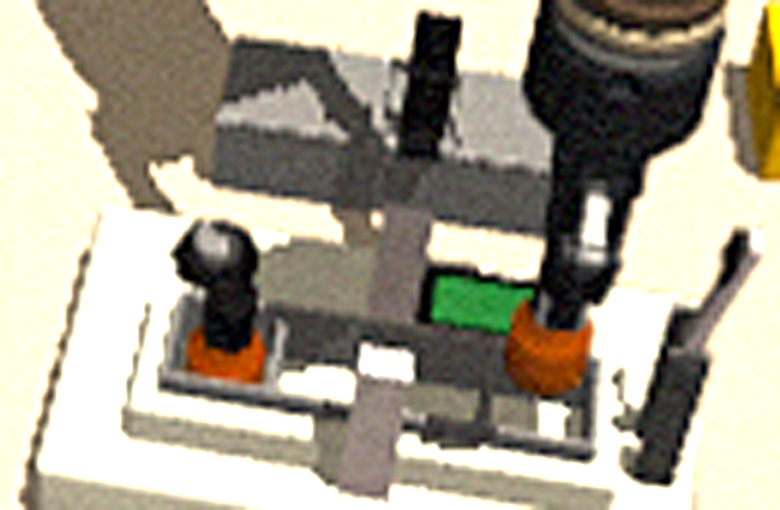

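The base at (549,380) plus the remaining +4 mm shift, minus about 15 px of perspective lean on the way down, lands at x≈543. The centre of cell 3 is at 544. Lowering.

Call:
move_arm(
  motion="0.022 0 0.004 0.001 -0.004 -0.004 0.004;0.022 0.005 0.001 0 0 0 0;0.022 0.014 0 0 0 0 0;0.022 0.012 0 0 0 0 0;0.022 0.008 0 0 0 0 0;0.022 0.004 0 0 0 0 0;0.022 0.002 0 0 0 0 0;0.022 0 0 0 0 0 0",
)

```text
time_s: 25.55
tool_pos: [0.6222, 0.2571, 0.1016]
tool_rot: [0.629, 1.568, 0.403]
ft_force: [-0.1, -0.2, -0.6]
opening: 0.0238
```

Call:
move_arm(
  motion="0.022 0.004 -0.001 0 0 0 0;0.022 0.003 0 0 0 0 0;0.022 0.003 0 0 0 0 0;0.022 0.002 0 0 0 0 0;0.022 0 0 0 0 0 0",
)

```text
time_s: 26.18
tool_pos: [0.6236, 0.2571, 0.0945]
tool_rot: [0.709, 1.565, 0.483]
ft_force: [-0.2, 0.5, -1.3]
opening: 0.0238
```

Call:
move_arm(
  motion="0.022 0.002 0 0 0 0 0;0.022 0 0 0 0 0 0;0.040 0 0 0 0 0 0;0.050 0 0 0 0 0 0;0.050 0 0 0 0 0 0;0.050 -0.02 0 0 0 0 0;0.065 -0.04 0 0 0 0 0;0.065 -0.04 0 0 0 0 0;0.065 -0.01 0 0 0 0 0;0.065 0 0 0 0 0 0",
)

```text
time_s: 27.42
tool_pos: [0.6239, 0.2572, 0.2093]
tool_rot: [0.707, 1.561, 0.481]
ft_force: [0.5, -0.3, -0.4]
opening: 0.065
```

```bash
python3 go.py 0.4036 0.2294 0.21 -0.2263 5 0.065
```

```text
from [0.6239 0.2572 0.2093] t 27.43 dist 0.222 turn [ 0.     0.007 -0.006]
0.065 -0.0005 -0.0153 -0.0417 0.000 0.001 -0.001;
0.065 -0.0005 -0.0153 -0.0417 0.000 0.001 -0.001;
0.065 -0.0004 -0.0153 -0.0417 0.000 0.001 -0.001;
0.065 -0.0003 -0.0153 -0.0417 0.000 0.001 -0.001;
0.065 -0.0002 -0.0153 -0.0417 0.000 0.001 -0.001;
```

Call:
move_arm(
  motion="0.065 0 -0.012 -0.030 0 0.002 -0.002;0.065 0 -0.017 -0.045 0 0.002 -0.002;0.065 0 -0.017 -0.045 0 0.002 -0.002;0.065 0 -0.016 -0.045 0 0 0;0.065 0 -0.011 -0.030 0 0 0;0.065 0.02 -0.004 -0.010 0 0 0;0.065 0.03 0 0 0 0 0;0.065 0.02 0 0 0 0 0;0.065 0 0 0 0 0 0",
)

```text
time_s: 28.55
tool_pos: [0.3887, 0.2222, 0.1227]
tool_rot: [-2.5, 1.547, -2.726]
ft_force: [-0.3, 0.1, 0.2]
opening: 0.0648
```

```bash
python3 go.py 0.4036 0.2294 0.0765 -0.2263 1 0.065
python3 - <<'E'
from h import *
n,u0,v0='scene',310,150
a=snapshot(n);c=cv2.convertScaleAbs(cv2.resize(a[v0:v0+85,u0:u0+130],None,fx=6,fy=6,interpolation=cv2.INTER_CUBIC),alpha=1.8)
cv2.imwrite('pics/b7.png',c)
E
```

```text
from [0.3887 0.2222 0.1227] t 28.55 dist 0.049 turn [-0.    -0.019  0.014]
0.065 0.0457 0.0111 0.0138 -0.000 -0.019 0.014;
```

View pics/b7.png

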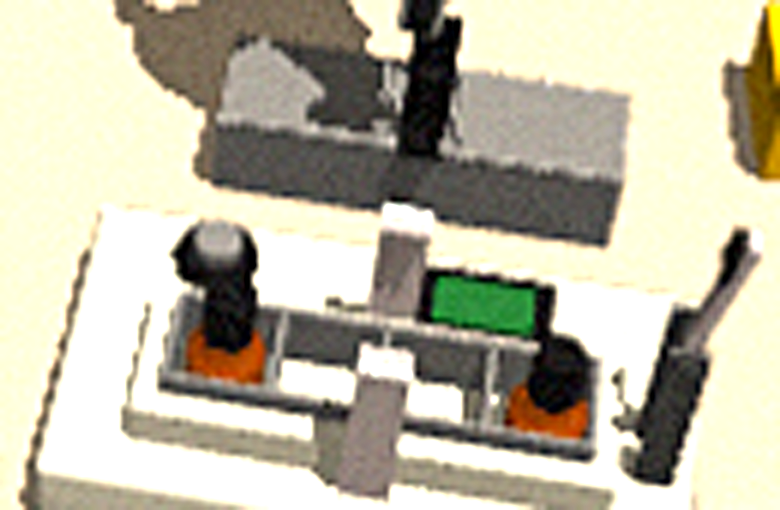

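Both bottles stand upright in cells 0 and 3. One picture view is left, so I'll use force and pose readings from here. Next I re-grip the cover.

Call:
move_arm(
  motion="0.065 0 0.010 0.013 0 -0.019 0.014;0.065 0 0.002 0.002 0 0 0;0.065 0 0 0 0 0 0;0.065 0 0 0 0 0 0",
)

```text
time_s: 29.1
tool_pos: [0.4105, 0.2324, 0.1254]
tool_rot: [0.625, 1.562, 0.399]
ft_force: [0.6, 0.9, -1.1]
opening: 0.0651
```

```bash
python3 go.py 0.4036 0.2294 0.0765 -0.2263 1 0.065
```

```text
from [0.4105 0.2324 0.1254] t 29.1 dist 0.05 turn [-0.     0.007 -0.005]
0.065 0.0489 -0.0047 -0.0064 -0.000 0.007 -0.005;
```

Call:
move_arm(
  motion="0.065 0.010 -0.004 -0.005 0 0.004 -0.003;0.065 0.012 0 -0.001 0 0 0;0.065 0.004 0 0 0 0 0;0.065 0 0 0 0 0 0",
)

```text
time_s: 29.6
tool_pos: [0.4024, 0.2293, 0.0971]
tool_rot: [0.553, 1.569, 0.326]
ft_force: [-0.8, -0.4, 0.5]
opening: 0.0652
```

```bash
python3 go.py 0.4036 0.2294 0.0765 -0.2263 1 0.065
```

```text
from [0.4024 0.2293 0.0971] t 29.6 dist 0.021 turn [-0.     0.001 -0.001]
0.065 0.0206 0.0004 0.0012 -0.000 0.001 -0.001;
```

Call:
move_arm(
  motion="0.065 0.010 0 0.001 0 0.001 -0.001;0.065 0.008 0 0 0 0 0;0.065 0.002 0 0 0 0 0;0.065 0 0 0 0 0 0",
)

```text
time_s: 30.1
tool_pos: [0.4037, 0.2291, 0.0756]
tool_rot: [-1.151, 1.57, -1.377]
ft_force: [-0.0, 0.4, -0.6]
opening: 0.0651
```

```bash
python3 go.py 0.4036 0.2294 0.0765 -0.2263 1 0.065
```

```text
from [0.4037 0.2291 0.0756] t 30.1 dist 0.001 turn [-0.  0.  0.]
0.065 -0.0009 0.0002 -0.0001 -0.000 0.000 0.000;
```

Within 1 mm of the release pose. Squeeze.

Call:
move_arm(
  motion="0.046 -0.001 0 0 0 0 0;0.046 0 0 0 0 0 0;0.026 0 0 0 0 0 0;0.026 0 0 0 0 0 0;0.026 0 0 0 0 0 0;0.026 0 0 0 0 0 0;0.026 0 0 0 0 0 0;0.026 0 0 0 0 0 0",
  force=35,
)

```text
time_s: 31.1
tool_pos: [0.4039, 0.2296, 0.0789]
tool_rot: [2.062, 1.57, 1.835]
ft_force: [-0.9, 0.3, 1.5]
opening: 0.0285
```

```bash
python3 go.py 0.4036 0.2294 0.27 -0.2263 1 0.065
```

```text
from [0.4039 0.2296 0.0789] t 31.1 dist 0.191 turn [-0.001 -0.    -0.   ]
0.065 -0.1911 -0.0002 -0.0002 -0.001 -0.000 -0.000;
```

Call:
move_arm(
  motion="0.026 -0.015 0 0 0 0 0;0.026 -0.03 0 0 0 0 0;0.026 -0.045 0 0 0 0 0;0.026 -0.045 0 0 0 0 0;0.026 -0.03 0 0 0 0 0;0.026 0 0 0.02 0 0 0;0.026 0 -0.001 0.04 0 0 0;0.026 0 -0.001 0.045 0 0 0;0.026 0 -0.001 0.040 0 0 0;0.026 0 0 0.025 0 0 0",
)

```text
time_s: 32.35
tool_pos: [0.5721, 0.1845, 0.2446]
tool_rot: [-2.458, 1.565, -2.683]
ft_force: [-1.0, 0.1, -2.2]
opening: 0.0283
```

```bash
python3 go.py 0.604 0.1802 0.24 -0.2263 3 0.026
```

```text
from [0.5721 0.1845 0.2446] t 32.35 dist 0.032 turn [ 0.001 -0.004  0.004]
0.026 0.0015 0.0010 0.0107 0.000 -0.001 0.001;
0.026 0.0015 0.0010 0.0107 0.000 -0.001 0.001;
0.026 0.0015 0.0010 0.0107 0.000 -0.001 0.001;
```

Call:
move_arm(
  motion="0.026 0.003 0.002 0.014 0 -0.002 0.002;0.026 0.003 0.001 0.010 0 -0.002 0.002;0.026 0 0 0.003 0 0 0;0.026 0 0 0 0 0 0;0.026 0 0 0 0 0 0",
)

```text
time_s: 32.98
tool_pos: [0.5987, 0.1798, 0.2329]
tool_rot: [-2.787, 1.562, -3.013]
ft_force: [-0.2, -0.5, -3.0]
opening: 0.0279
```

```bash
python3 go.py 0.604 0.1802 0.17 -0.2263 3 0.026
```

```text
from [0.5987 0.1798 0.2329] t 32.98 dist 0.063 turn [ 0.    -0.008  0.003]
0.026 0.0210 0.0006 0.0019 0.000 -0.003 0.001;
0.026 0.0210 0.0006 0.0018 0.000 -0.003 0.001;
0.026 0.0210 0.0005 0.0018 0.000 -0.003 0.001;
```

Call:
move_arm(
  motion="0.026 0.018 0.001 0.003 0 -0.004 0.002;0.026 0.018 0 0.002 0 -0.003 0.001;0.026 0.012 0 0.001 0 0 0;0.026 0.004 0 0 0 0 0;0.026 0 0 0 0 0 0",
)

```text
time_s: 33.6
tool_pos: [0.6031, 0.1798, 0.1763]
tool_rot: [-2.905, 1.568, -3.13]
ft_force: [-0.3, -0.2, -1.9]
opening: 0.0279
```

```bash
python3 go.py 0.604 0.1802 0.148 -0.2263 3 0.026
```

```text
from [0.6031 0.1798 0.1763] t 33.6 dist 0.028 turn [ 0.001 -0.003  0.001]
0.026 0.0094 0.0002 0.0003 0.000 -0.001 0.000;
0.026 0.0094 0.0002 0.0003 0.000 -0.001 0.000;
0.026 0.0094 0.0002 0.0003 0.000 -0.001 0.000;
```

Call:
move_arm(
  motion="0.026 0.005 0.0005 0.0005 0 -0.003 0.001;0.026 0.004 0 0 0 0 0;0.026 0.004 0 0 0 0 0;0.026 0.003 0 0 0 0 0;0.026 0 0 0 0 0 0",
)

```text
time_s: 34.22
tool_pos: [0.6049, 0.1805, 0.1607]
tool_rot: [0.489, 1.567, 0.264]
ft_force: [0.3, -0.5, -2.4]
opening: 0.0281
```

```bash
python3 go.py 0.604 0.1802 0.148 -0.2263 3 0.026
```

```text
from [0.6049 0.1805 0.1607] t 34.23 dist 0.013 turn [ 0.001  0.003 -0.002]
0.026 0.0042 -0.0002 -0.0003 0.000 0.001 -0.001;
0.026 0.0042 -0.0002 -0.0003 0.000 0.001 -0.001;
0.026 0.0042 -0.0002 -0.0003 0.000 0.001 -0.001;
```

Call:
move_arm(
  motion="0.026 0.004 0 -0.001 0 0.003 -0.002;0.026 0.003 0 0 0 0 0;0.026 0.003 0 0 0 0 0;0.026 0.002 0 0 0 0 0",
)

```text
time_s: 34.72
tool_pos: [0.6043, 0.181, 0.149]
tool_rot: [0.29, 1.57, 0.065]
ft_force: [0.8, 0.1, -2.1]
opening: 0.028
```

Call:
move_arm(
  motion="0.026 0.003 0 0 0 0 0;0.026 0.003 0 0 0 0 0;0.026 0.003 0 0 0 0 0",
)

```text
time_s: 35.1
tool_pos: [0.6046, 0.181, 0.1479]
tool_rot: [-1.837, 1.57, -2.062]
ft_force: [-5.3, -1.2, 11.5]
opening: 0.0278
```

The cover seats at z 0.148, as predicted, with an 11.5 N reaction. I release the tabs.

Call:
move_arm(
  motion="0.040 0 0 0 0 0 0;0.055 0 0 0 0 0 0;0.065 0 0 0 0 0 0;0.065 0 0 0 0 0 0;0.065 -0.02 0 0 0 0 0;0.065 -0.04 0 0 0 0 0;0.065 -0.05 0 0 0 0 0;0.03 -0.01 0 0 0 0 0;0.0 0 0 0 0 0 0;0.0 0 0 0 0 0 0",
)

```text
time_s: 36.35
tool_pos: [0.6059, 0.1813, 0.2756]
tool_rot: [0.326, 1.566, 0.101]
ft_force: [-0.6, -0.2, -0.1]
opening: 0.0105
```

```bash
python3 - <<'E'
from h import *
n,u0,v0='scene',320,150
a=snapshot(n);cv2.imwrite('pics/s8.png',a)
b=cv2.imread('pics/scene0.png')
c=lambda im:cv2.resize(im[160:260,310:440],None,fx=1,fy=1)
# is the cover where it was at the start? phase shift on cover's right part (not hidden by the arm)
r=np.s_[190:232,330:362];r2=np.s_[195:232,382:415]
for s in(r,r2):
    g=lambda i:cv2.cvtColor(i[s],cv2.COLOR_BGR2GRAY).astype(float)
    print(cv2.phaseCorrelate(g(b),g(a)),abs(g(b)-g(a)).mean())
E
python3 go.py 0.6325 0.3118 0.26 -0.226 3 0.0
```

```text
((0.02260987063207054, 1.0849965369824446), 0.6327141739107393) 17.553571428571427
((0.27731747157575626, 0.21693360129920336), 0.9226910727459796) 7.902538902538902
from [0.6057 0.1812 0.2752] t 36.4 dist 0.134 turn [ 0.001  0.004 -0.001]
0.000 0.0051 0.0444 -0.0010 0.000 0.001 -0.000;
0.000 0.0051 0.0444 -0.0010 0.000 0.001 -0.000;
0.000 0.0051 0.0444 -0.0010 0.000 0.001 -0.000;
```

Call:
move_arm(
  motion="0 0 0.03 -0.001 0 0.004 -0.001;0 0 0.045 0 0 0 0;0 0 0.045 0 0 0 0;0 0 0.045 0 0 0 0;0 0 0.030 0 0 0 0;0 0 0.010 0 0 0 0;0 0 0 0 0 0 0",
)

```text
time_s: 37.28
tool_pos: [0.6462, 0.3827, 0.2585]
tool_rot: [-2.453, 1.546, -2.68]
ft_force: [-0.1, -0.4, 0.7]
opening: 0.0
```

```bash
python3 go.py 0.652 0.3905 0.168 -0.226 3 0.0
```

```text
from [0.6462 0.3827 0.2585] t 37.27 dist 0.091 turn [-0.001 -0.019  0.016]
0.000 0.0301 0.0035 0.0019 -0.000 -0.006 0.005;
0.000 0.0301 0.0033 0.0017 -0.000 -0.006 0.005;
0.000 0.0301 0.0031 0.0015 -0.000 -0.006 0.005;
```

Call:
move_arm(
  motion="0 0 0.009 0.006 0 -0.01 0.008;0 0.025 0.001 0.001 0 -0.008 0.008;0 0.035 0 0 0 0 0;0 0.020 0 0 0 0 0;0 0.003 0 0 0 0 0;0 0 0 0 0 0 0",
)

```text
time_s: 38.02
tool_pos: [0.6589, 0.3861, 0.176]
tool_rot: [0.581, 1.565, 0.348]
ft_force: [-0.3, 0.1, -0.9]
opening: 0.0001
```

```bash
python3 go.py 0.634 0.312 0.168 -0.226 3 0.0
```

```text
from [0.6589 0.3861 0.176 ] t 38.02 dist 0.079 turn [-0.007  0.004 -0.003]
0.000 0.0026 -0.0260 -0.0024 -0.002 0.001 -0.001;
0.000 0.0026 -0.0260 -0.0024 -0.002 0.001 -0.001;
0.000 0.0026 -0.0260 -0.0025 -0.002 0.001 -0.001;
```

Call:
move_arm(
  motion="0 0.003 -0.005 -0.006 -0.006 0.003 -0.003;0 0.003 -0.015 -0.001 0 0 0;0 0 -0.018 0 0 0 0;0 0 -0.018 0 0 0 0;0 0 -0.018 0 0 0 0;0 0 -0.015 0 0 0 0;0 0 0 0 0 0 0",
)

```text
time_s: 38.9
tool_pos: [0.6323, 0.296, 0.1745]
tool_rot: [0.7, 1.561, 0.471]
ft_force: [-0.3, -0.3, 0.1]
opening: -0.0004
```

```bash
python3 go.py 0.624 0.269 0.168 -0.226 3 0.0
```

```text
from [0.6323 0.296  0.1745] t 38.9 dist 0.029 turn [-0.002  0.007 -0.006]
0.000 0.0021 -0.0094 -0.0007 -0.001 0.002 -0.002;
0.000 0.0021 -0.0094 -0.0007 -0.001 0.002 -0.002;
0.000 0.0021 -0.0094 -0.0007 -0.001 0.002 -0.002;
```

Call:
move_arm(
  motion="0 0.002 -0.015 -0.001 -0.002 0.004 -0.004;0 0.002 -0.018 0 0 0 0;0 0.002 -0.012 0 0 0 0;0 0.004 -0.002 0 0 0 0;0 0 0 0 0 0 0",
)

```text
time_s: 39.52
tool_pos: [0.6202, 0.2467, 0.1637]
tool_rot: [0.278, 1.567, 0.052]
ft_force: [0.9, -0.3, -0.1]
opening: 0.0003
```

```bash
python3 - <<'E'
from h import *
s=bot.observe();print(s['tool_pos'],rot([0,0,-.226]).T@(s['tool_pos']-[.604,.181,0]))
a=snapshot('scene');b=cv2.imread('pics/scene0.png')
for n,i in(('start',b),('now',a)): print(n,[i[int(v),int(u)].tolist() for u,v in((431,191),(434,190),(428,195),(433,188))])
cv2.imwrite('pics/s9.png',a)
E
python3 go.py 0.6205 0.254 0.14 -0.226 3 0.0
```

```text
[0.62024013 0.24673844 0.16366154] [0.00109641 0.06770585 0.16366154]
start [[2, 6, 1], [53, 55, 65], [130, 159, 180], [50, 57, 69]]
now [[123, 151, 170], [120, 150, 171], [126, 154, 177], [122, 154, 174]]
from [0.6203 0.2469 0.1638] t 39.58 dist 0.025 turn [ 0.     0.004 -0.001]
0.000 0.0079 0.0023 -0.0005 0.000 0.001 -0.000;
0.000 0.0079 0.0023 -0.0005 0.000 0.001 -0.000;
0.000 0.0079 0.0023 -0.0005 0.000 0.001 -0.000;
```

The clamp has left its old spot, where the bench is now visible. Press it down at mixer y≈74.

Call:
move_arm(
  motion="0 0.005 0.005 0 0 0.003 0;0 0.008 0.002 0 0 0 0;0 0.006 0 0 0 0 0;0 0.004 0 0 0 0 0;0 0.004 0 0 0 0 0;0 0.003 0 0 0 0 0",
)

```text
time_s: 40.33
tool_pos: [0.6225, 0.2547, 0.1346]
tool_rot: [-0.789, 1.57, -1.013]
ft_force: [-7.1, -2.9, 19.0]
opening: -0.0001
```

Call:
move_arm(
  motion="0 0.003 0 0 0 0 0;0 0.003 0 0 0 0 0;0 0.003 0 0 0 0 0",
)

```text
time_s: 40.7
tool_pos: [0.6224, 0.2547, 0.1348]
tool_rot: [-1.842, 1.57, -2.066]
ft_force: [-4.1, -1.4, 12.0]
opening: 0.0001
```

Call:
move_arm(
  motion="0 -0.02 0 0 0 0 0;0 -0.045 0 0 0 0 0;0 -0.045 0 0 0 0 0;0 -0.02 -0.03 -0.015 0 0 0;0 0 -0.045 -0.025 0 0 0;0 0 -0.045 -0.022 0 0 0;0 0 -0.025 -0.012 0 0 0;0 0 -0.010 -0.003 0 0 0;0 0 0 0 0 0 0",
)

```text
time_s: 41.82
tool_pos: [0.5099, 0.1196, 0.2674]
tool_rot: [1.527, 1.567, 1.303]
ft_force: [-0.5, -0.2, -0.8]
opening: 0.0001
```

```bash
python3 go.py 0.5078 0.1108 0.12 -0.226 4 0.0
python3 - <<'E'
from h import *
a=snapshot('scene');b=snapshot('top')
c=lambda i,u0,v0:cv2.convertScaleAbs(cv2.resize(i[v0:v0+100,u0:u0+130],None,fx=6,fy=6,interpolation=cv2.INTER_CUBIC),alpha=1.8)
cv2.imwrite('pics/v.png',c(a,310,160))
cv2.imwrite('pics/v_full.png',a)
E
```

```text
from [0.5099 0.1196 0.2674] t 41.83 dist 0.148 turn [ 0.002  0.    -0.004]
0.000 0.0368 -0.0024 -0.0000 0.001 0.000 -0.001;
0.000 0.0368 -0.0024 -0.0000 0.001 0.000 -0.001;
0.000 0.0368 -0.0023 -0.0000 0.001 0.000 -0.001;
0.000 0.0368 -0.0023 -0.0000 0.001 0.000 -0.001;
```

View pics/v.png

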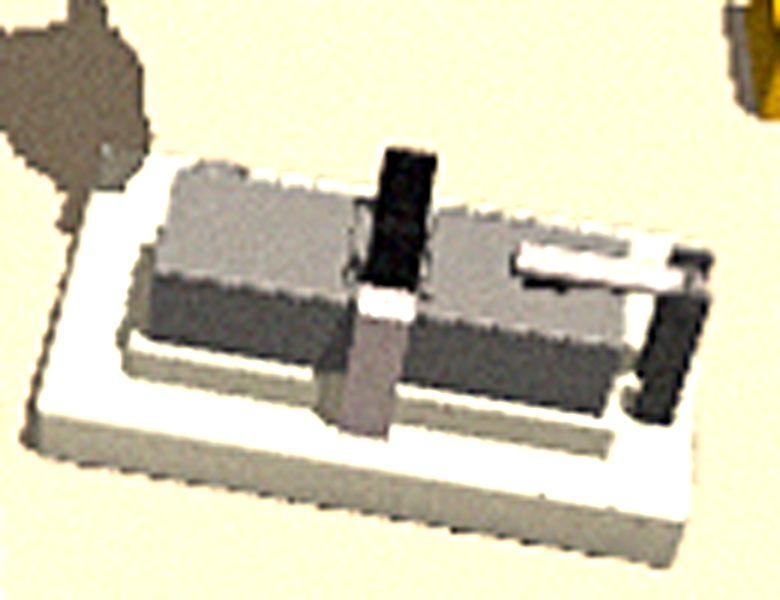

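The cover is level and home, the ears are under the lips, and the clamp bar lies flat from (515,258) to (690,275). I compare the ears numerically with the starting picture, then go to the button.

Call:
move_arm(
  motion="0 0.030 -0.004 0 0 0 0;0 0.040 -0.004 0 0 0 0;0 0.040 -0.002 0 0 0 0;0 0.020 0 0 0 0 0;0 0.004 0 0 0 0 0;0 0 0 0 0 0 0",
)

```text
time_s: 42.68
tool_pos: [0.5153, 0.1165, 0.1305]
tool_rot: [0.966, 1.561, 0.749]
ft_force: [-0.4, -0.5, 0.4]
opening: -0.0002
```

```bash
python3 - <<'E'
from h import *
a=cv2.imread('pics/v_full.png');b=cv2.imread('pics/scene0.png')
s=np.s_[180:216,366:388]
m=[(i[s].max(2)<22) for i in(b,a)]
print('ear dark px',m[0].sum(),m[1].sum(),'differ',(m[0]^m[1]).sum()); print([np.argwhere(k).min(0).tolist()+np.argwhere(k).max(0).tolist() for k in m])
E
python3 go.py 0.5078 0.1108 0.065 -0.226 4 0.0
```

```text
ear dark px 189 192 differ 17
[[5, 4, 27, 15], [5, 4, 27, 16]]
from [0.5153 0.1165 0.1305] t 42.67 dist 0.066 turn [ 0.008  0.006 -0.008]
0.000 0.0163 -0.0019 -0.0016 0.002 0.001 -0.002;
0.000 0.0163 -0.0019 -0.0016 0.002 0.001 -0.002;
0.000 0.0164 -0.0019 -0.0016 0.002 0.001 -0.002;
0.000 0.0164 -0.0018 -0.0015 0.002 0.001 -0.002;
```

Ears match the starting (latched) picture: 189 against 192 dark pixels, with the same extents. Descend to the button.

Call:
move_arm(
  motion="0 0.010 -0.006 -0.006 0.008 0.006 -0.008;0 0.020 -0.002 -0.001 0 0 0;0 0.018 0 0 0 0 0;0 0.008 0 0 0 0 0;0 0 0 0 0 0 0",
)

```text
time_s: 43.3
tool_pos: [0.5097, 0.1105, 0.0764]
tool_rot: [0.275, 1.564, 0.048]
ft_force: [0.2, -0.9, -0.4]
opening: 0.0001
```

```bash
python3 go.py 0.5078 0.1108 0.05 -0.226 4 0.0
```

```text
from [0.5097 0.1105 0.0764] t 43.3 dist 0.026 turn [-0.     0.007 -0.002]
0.000 0.0066 -0.0000 -0.0005 -0.000 0.002 -0.000;
0.000 0.0066 -0.0000 -0.0005 -0.000 0.002 -0.000;
0.000 0.0066 -0.0000 -0.0005 -0.000 0.002 -0.000;
0.000 0.0066 -0.0000 -0.0005 -0.000 0.002 -0.000;
```

Call:
move_arm(
  motion="0 0.005 0 -0.002 0 0.006 -0.002;0 0.004 0 0 0 0 0;0 0.003 0 0 0 0 0;0 0.002 0 0 0 0 0",
)

```text
time_s: 43.8
tool_pos: [0.5093, 0.1112, 0.0639]
tool_rot: [0.237, 1.567, 0.01]
ft_force: [-1.4, 0.0, 3.3]
opening: 0.0001
```

Call:
move_arm(
  motion="0 0.003 0 0 0 0 0;0 0.003 0 0 0 0 0;0 0.003 0 0 0 0 0;0 0.003 0 0 0 0 0",
)

```text
time_s: 44.3
tool_pos: [0.5096, 0.1112, 0.0607]
tool_rot: [-2.315, 1.569, -2.541]
ft_force: [-8.2, -1.8, 23.9]
opening: -0.0
```

Hard stop at z 0.0607. On release I'll note where contact ends, to confirm that the travel was 6 mm.

Call:
move_arm(
  motion="0 -0.001 0 0 0 0 0;0 0 0 0 0 0 0",
)

```text
time_s: 44.55
tool_pos: [0.5095, 0.1112, 0.0632]
tool_rot: [-2.278, 1.569, -2.504]
ft_force: [-1.6, -0.2, 4.1]
opening: -0.0002
```

Call:
move_arm(
  motion="0 -0.002 0 0 0 0 0;0 0 0 0 0 0 0",
)

```text
time_s: 44.8
tool_pos: [0.5096, 0.1113, 0.0649]
tool_rot: [-2.231, 1.569, -2.456]
ft_force: [-0.6, -0.7, 2.0]
opening: 0.0001
```

Call:
move_arm(
  motion="0 -0.002 0 0 0 0 0;0 0 0 0 0 0 0",
)

```text
time_s: 45.05
tool_pos: [0.5097, 0.1113, 0.0665]
tool_rot: [-2.227, 1.569, -2.452]
ft_force: [-1.1, -0.0, 0.8]
opening: -0.0004
```

Call:
move_arm(
  motion="0 -0.002 0 0 0 0 0;0 0 0 0 0 0 0",
)

```text
time_s: 45.3
tool_pos: [0.5098, 0.1113, 0.0681]
tool_rot: [-2.162, 1.569, -2.387]
ft_force: [0.4, 0.6, -0.2]
opening: 0.0001
```

The spring force falls to zero at z≈0.067, so the travel was about 6.3 mm against a 6 mm stop. The button was fully pressed and is now released. Retract, make one numeric check, and hand in.

Call:
move_arm(
  motion="0 -0.02 0 0 0 0 0;0 -0.045 0 0 0 0 0;0 -0.05 0 0 0 0 0;0 -0.05 0 0 0 0 0;0 -0.01 -0.04 -0.01 0 0 0;0 0 -0.055 -0.01 0 0 0;0 0 -0.05 0 0 0 0;0 0 -0.02 0 0 0 0;0 0 0 0 0 0 0;0 0 0 0 0 0 0",
)

```text
time_s: 46.55
tool_pos: [0.4522, -0.0487, 0.2482]
tool_rot: [-1.179, 1.568, -1.403]
ft_force: [0.3, 0.6, 0.1]
opening: -0.0
```

```bash
python3 - <<'E'
from h import *
from workcell import close_job
a=snapshot('scene');b=cv2.imread('pics/scene0.png');v=cv2.imread('pics/v_full.png')
g=lambda i,s:cv2.cvtColor(i[s],cv2.COLOR_BGR2GRAY).astype(float)
for n,r,s in(('beaker',b,np.s_[245:288,252:292]),('tipbox',b,np.s_[145:188,428:485]),('wash',b,np.s_[195:243,135:178]),('mixer vs before press',v,np.s_[180:258,312:435])):
    print(n,np.round(cv2.phaseCorrelate(g(r,s),g(a,s))[0],2),abs(g(r,s)-g(a,s)).mean().round(1))
o=bot.observe();print(o['time_s'],o['tool_pos'],o['ft_force'])
print(close_job())
E
```

```text
beaker [0.04 0.47] 3.4
tipbox [0.02 0.49] 3.2
wash [0.49 0.01] 3.4
mixer vs before press [ 0.53 -0.04] 5.9
46.6 [ 0.45225566 -0.04850876  0.24811336] [0.91093902 0.80403989 0.35371618]
the job is handed in; nothing more can be done
None
```

The job is done and handed in at 46.6 s of the 210 s allowed. I squeezed the tabs and lifted the cover off, then stood both amber bottles in cells 0 and 3. I refitted the cover, swung the clamp down over it, and pressed and released the start button last. Only two amber bottles were present, and I left the three pink look-alikes alone.

What the last checks showed:
- **Bottles:** The picture taken before closing showed both upright in their cells. I did not see them again once the cover was on.
- **Cover:** It met the seat at the predicted height with an 11.5 N reaction. The ears in the image match the latched starting picture (189 against 192 dark pixels, extents within 1 px).
- **Clamp:** It stopped hard at z 0.1348 m, where the arm's top should be when down, and the picture shows it lying flat.
- **Button:** Force fell to zero about 6.3 mm above the hard stop, which fits the full 6 mm travel and a clean release.
- **Bystanders:** The beaker, tip box and white bottle show image shifts of under half a pixel, with small differences in brightness. I take them as unmoved.

One disagreement: the two cameras' positions for the mixer differed by about 5 mm. I used the mean, and the balanced force when squeezing the ears and the free refit of the cover both supported it.

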